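# Fold up the lunch carton and check the tub's temperature

## Robot

A 6-joint arm with a two-finger parallel gripper is mounted at the origin on the work surface. World frame = base frame: x ahead of the robot, y to its left, z up, the work surface at z = 0. Lengths are in mm, angles in rad, forces in N, time in s.
With the tool pointing down it reaches from about 325 to 850 mm from the base axis. Payload 4.4 kg.
Tool frame: the origin (TCP) lies between the finger pads; the fingertips stand arm.tip_extent ahead of it and the grasp point (between the pads) lies 8 mm behind it (arm.tip_extent is the distance from the TCP to the fingertips, in mm); z points along the fingers, y is the direction in which the jaws open and shut (so a half turn about z gives the same grasp; the last joint's range is limited). The gripper opens to 94 mm and grips with 3 to 60 N. Pads are 16 mm wide; open, the fingers measure 119 mm over their backs; the gripper's body (75 mm by 177 mm) begins 78 mm behind the grasp point.
Start: joints at [-1.47, 0.207, 1.542, -0, 1.393, -0.15], TCP at [142.69, -557.016, 216.447] pointing down, gripper open.
Joint ranges: [-2.73, 2.73], [-0.86, 2.22], [0.23, 2.46], [-1.11, 4.25], [0.08, 2.63], [-2.82, 2.82]. Speed limits (rad/s): [2.79, 2.79, 3.14, 3.14, 3.14, 3.14].

## Interface

Orientations are given as [roll, pitch, yaw] about the fixed x, y, z axes, in that order (R = Rz(yaw) Ry(pitch) Rx(roll)).
In Python, from plant import arm gives the robot as it stands.
- The arm moves only by the shell command python3 -m inch 'ROWS'. ROWS is JSON, one flat list of numbers, 7 for each row, row after row: the turn, a rotation vector about the tool's x, y, z in degrees, then the shift along the tool's x, y, z in m, then the closure, from 0 (fully open) to 1 (shut). A call has 1 to 12 rows; each row shifts and turns the pose as measured when the row begins, along the tool's axes as they then stand; what a row does not reach is not made up. A row lasts 1/10 s, in which the tool goes at most 50 mm and 8.59 degrees, less where a joint would pass 70% of its speed; a pose out of reach is approached as far as the arm can. A call is refused whole if a number of a shift passes 0.05 or a number of a turn 8.59, either way. A call with a gripper value outside its range is refused whole. The fingers move at their own pace and stop on an object; the grip force is fixed at half the most. Time passes only in rows, so rows that do not move let the fingers close. It gives the time, the measured TCP pose, the force and the opening at its end, in the units of the state.
- arm.observe(): the state, without advancing time (a new reading comes with each control period).
- arm.read_camera(name): name is "side" or "top"; returns the picture (480x640x3 uint8, red, green, blue); there is no depth.
- arm.camera_info(name): a dict with "fov_y" (degrees; the focal length in pixels is half the picture's height over the tangent of half this angle, whatever the lens; pixels are square), "cx", "cy" (the principal point, pixels), "dist" ([k1, k2, p1, p2, k3] as OpenCV has them; the pictures are not rectified), "extrinsics" (4x4, takes a point from world to camera coordinates). Camera axes: x right, y down, z forward; pixel columns grow to the right and rows downward; lengths in mm; the calibration is good to about 2 mm. A picture is of the moment at which its call begins. camera_info takes no time and is no camera call.
- arm.close_job(): hands the job in, once; it reports no verdict.
Trained networks look in the newest picture that a camera, given by its name, has taken for a name from the list of things; names that differ only in an ending like _2 or _b are one class to them, and where a whole thing is asked for, a point or a joint stands for the part that bears it (a point fixed in the world has none). Each returns a list of dicts, best first, with "confidence" (0 to 1); they miss things now and then, are a little off and sometimes report something else, mostly with a low value. They report only what shows in the picture. A call takes as long as a camera call. They do not tell look-alikes from the thing itself.
- arm.recognise(camera, label): "xyz" ([x, y, z] in mm, in world coordinates, good to about 4 mm: the middle of the surface that is visible of it).
- arm.trace(camera, label): "region" (480x640 bool, what is visible of it).
- arm.spot_point(camera, label): "xyz" ([x, y, z] in mm, in world coordinates, good to about 4 mm: a listed point, or the origin of a listed thing).
The state is a dict: "clock": time; "joints": joint angles; "qd": joint speeds; "tau": joint torques, N m; "tcp_pos": TCP position; "tool_rot": TCP orientation; "force": force on the tool from outside, world axes, zero at the start; "wrist_torque": the same for the moment, N m; "gripper_width": finger opening in mm.
Only numpy, scipy, OpenCV 4.12 (cv2) and the standard library are available. Lean on these libraries where they do the work, as an engineer would, in place of code of your own. Each camera call takes 0.05 s, during which the arm holds its last target.

## Task

Fold all four walls of the cardboard tray carton upright around the chilled tub that stands on it. Then take the contact thermometer out of its holder and check the tub: rest the sprung foot inside the round label on the lid, thermometer upright, pressing only lightly so that the foot is sprung in part of its travel, and keep it still there for two seconds. Finish while still holding it like that; leave the other goods on the counter alone.

Things in the scene. Friction and masses are not known exactly. Their poses are not given: they have to be found in the camera images.
- carton: base of a brown cardboard tray carton, 128 x 128 mm, 3 mm thick, fast on the counter. Origin at the centre of its underside, z up; its -x edge carries the front wall, +x back, +y left, -y right. The creases run along the four edges of the base's upper face (64 mm from the centre, 3 mm up). The walls start half folded out (0.55 to 1.0 rad), each at its own angle. Swing a wall up along its arc; a dead level push on the edge of a low wall can jam
- wall_front (a joint): hinge of the carton's front wall, on the base's -x edge; 0 rad = wall folded out flat, 1.57 = upright (square to the base), end stop 1.60; has an oval hand slot near its free edge, no tabs. The scored crease is stiff enough that the wall stays at whatever angle it is left; moving it takes well under 1 N at its free edge
- wall_back (a joint): hinge of the carton's back wall, on the base's +x edge; 0 rad = wall folded out flat, 1.57 = upright (square to the base), end stop 1.60; has an oval hand slot near its free edge, no tabs. The scored crease is stiff enough that the wall stays at whatever angle it is left; moving it takes well under 1 N at its free edge
- wall_left (a joint): hinge of the carton's left wall, on the base's +y edge; 0 rad = wall folded out flat, 1.57 = upright (square to the base), end stop 1.60; plain board with a pre-folded corner tab, 24 mm deep, standing up from the inner face along each side edge. The scored crease is stiff enough that the wall stays at whatever angle it is left; moving it takes well under 1 N at its free edge
- wall_right (a joint): hinge of the carton's right wall, on the base's -y edge; 0 rad = wall folded out flat, 1.57 = upright (square to the base), end stop 1.60; plain board with a pre-folded corner tab, 24 mm deep, standing up from the inner face along each side edge. The scored crease is stiff enough that the wall stays at whatever angle it is left; moving it takes well under 1 N at its free edge
- wall_front_edge (a point): middle of the free (upper) edge of the front wall, on its outer face; 70 mm from the crease. The wall is 126 mm wide and 3 mm thick
- wall_back_edge (a point): middle of the free (upper) edge of the back wall, on its outer face; 70 mm from the crease. The wall is 126 mm wide and 3 mm thick
- wall_left_edge (a point): middle of the free (upper) edge of the left wall, on its outer face; 70 mm from the crease. The wall is 126 mm wide and 3 mm thick
- wall_right_edge (a point): middle of the free (upper) edge of the right wall, on its outer face; 70 mm from the crease. The wall is 126 mm wide and 3 mm thick
- tub: round metal tub of 0.4 to 0.8 kg with a flat lid, 110 mm across, 54 mm high to the top of the lid, a knob 19 mm wide and 14 mm high in the lid's middle; loose, standing on the carton base, turned any way. Origin at the centre of its underside, z up
- check_spot (a point): centre of the round white label (28 mm across, printed with a dark ring and a centre dot) on top of the tub's lid, 34 mm from the lid's centre along the tub's x axis, 54 mm above the tub's underside
- holder: bench holder, fast on the counter: grey base 100 x 80 x 10 mm with a steel tube (32 mm outside, 95 mm long) that leans 0.30 rad from the vertical towards the holder's -x side. Origin at the centre of the underside; the tube axis starts at (22, 0, 12) mm in the holder's frame
- probe: pen-like contact thermometer, 180 mm long, 0.13 kg, leaning in the holder's tube. Origin at the face of its foot when not pressed, z from foot to top. Stem 10 mm thick to z = 50 mm, nose 22 mm thick to 85 (1.5 mm play in the tube), collar 36 mm wide to 90 (on the tube's rim), round white handle 26 mm thick to 180, flat display 1 mm proud. Draw it out along the tube, 90 mm to clear. Its top is 195 mm above the counter
- foot_face (a point): centre of the flat face of the thermometer's sprung foot, a copper disc 14 mm across
- foot (a joint): how far the sprung foot is pushed into the thermometer: 0 = fully out, 0.010 m = bottomed; 0.9 N starts it moving, 3.9 N bottoms it
- bar_a: snack bar in a wrapper, 122 x 34 x 16 mm, lying by a corner of the carton. Not part of the job. Origin at the centre of its underside
- bar_b: another identical snack bar by another corner. Not part of the job. Origin at the centre of its underside
- clementine_a: clementine, 58 mm across, 45 mm high, by a corner of the carton. Not part of the job. Origin at the centre of its underside
- clementine_b: another clementine, by another corner. Not part of the job. Origin at the centre of its underside
- label_roll: roll of paper labels lying flat, 68 mm across, 30 mm high. Not part of the job. Origin at the centre of its underside
- small_tub: small white plastic tub, 76 mm across, 43 mm high, no label. Not part of the job. Origin at the centre of its underside
- marker: marker pen lying on the counter, 130 mm long, 15 mm thick. Not part of the job. Origin at the centre of its underside
Mind the look-alikes: they are no part of the job. Several things have the shape of the holder; the one meant has the colours described above.

How it is judged (in metres and radians):
On the way, in this order (a step that is already met when the one before it is completed fails the run):
1. all four carton walls are upright (value of joint each of wall_front, wall_back, wall_left, wall_right above 1.4 rad), for 0.2 s.
2. the thermometer is drawn out of its holder (height (world z) of foot_face above 0.085 m and contact force between the fingers and probe above 2 N), for 0.1 s.
3. the foot rests lightly on the label, thermometer upright, for two seconds (horizontal distance between foot_face and check_spot below 0.007 m and contact force between probe and tub between 0.5 and 8 N and value of joint foot between 0.001 and 0.0095 m and angle between probe's own z axis and vertical below 0.12 rad and contact force between the fingers and probe above 2 N), for 1.8 s.
At the end, for the whole second after the job is handed in: Walls all within 10 degrees of upright; the gripper holds the thermometer still, within 0.12 rad of vertical, foot within 7 mm of the label's centre, sprung in 1 to 9.5 mm, 0.5 to 8 N on the lid, touching neither carton nor holder; tub level, within 20 mm of the carton's centre (all of step 1 and all of step 3 and contact force between probe and carton below 0.2 N and contact force between probe and holder below 0.2 N and horizontal distance between tub and carton below 0.02 m and angle between tub's own z axis and vertical below 0.06 rad and linear speed of probe below 0.02 m/s); the arm keeps its last pose, push and grip.
It fails at once if the thermometer is pressed hard against the tub (over 15 N) (contact force between probe and tub above 15 N).
It fails at once if other goods are moved more than 30 mm (distance of any of bar_a, bar_b, clementine_a, clementine_b, label_roll, small_tub, marker from where it was at the start of the episode above 0.03 m).
It also fails if it takes over 72 s, if anything falls off the work surface, if the arm or the gripper's body presses on something with over 40 N, if the wrist force passes 120 N, or if a joint passes its speed limit or range.

## Working session

There is one attempt and no reset: what is moved stays moved. The work goes in short steps, Python scripts to look and compute and a shell command to move; the robot and the scene stay as the last step left them, time stands still between calls to the robot, and variables do not carry over. Pictures are saved under pics/ and viewed, and the job is handed in when it is done.

```bash
ls; mkdir -p pics
python3 - <<'E'
from plant import arm
import cv2,numpy as np
print(arm.observe(), arm.tip_extent)
for c in("side","top"):
    im=arm.read_camera(c); cv2.imwrite(f"pics/{c}0.png",im[:,:,::-1]); 
    i=arm.camera_info(c); print(c,i)
E
```

```text
pics
{'clock': 0.0, 'joints': array([-1.47051709e+00,  2.07429484e-01,  1.54290025e+00, -2.84400627e-05,
        1.39349340e+00, -1.50518338e-01]), 'qd': array([ 0.00039719, -0.00046511,  0.0004253 ,  0.00170776,  0.00156958,
       -0.00094529]), 'tau': array([ 3.90534888e-04, -3.70879519e+01, -2.81414080e+01,  6.97541423e-02,
        3.61872569e-02, -1.77765078e-04]), 'tcp_pos': array([ 142.59426257, -556.25282053,  215.31086645]), 'tool_rot': array([-3.13938319e+00, -3.06795654e-04,  2.50802280e-01]), 'force': array([0.45695084, 0.01160747, 0.2556955 ]), 'wrist_torque': array([-0.05998692,  0.04186157, -0.02100251]), 'gripper_width': 93.98870757732686} 11.0
side {'fov_y': 52.07615035373426, 'cx': 318.37896192645053, 'cy': 236.28797287119812, 'dist': array([-0.03710205,  0.        ,  0.        ,  0.        ,  0.        ]), 'extrinsics': array([[ 9.82241859e-01, -1.86170221e-01,  2.32718617e-02,
        -4.45764225e+02],
       [-1.06105673e-01, -6.53501712e-01, -7.49451198e-01,
         1.31491020e+02],
       [ 1.54733697e-01,  7.33673062e-01, -6.61650453e-01,
         9.73263907e+02],
       [ 0.00000000e+00,  0.00000000e+00,  0.00000000e+00,
         1.00000000e+00]])}
top {'fov_y': 48.227095381370724, 'cx': 319.1567205441249, 'cy': 241.93730520461628, 'dist': array([-0.11168384,  0.        ,  0.        ,  0.        ,  0.        ]), 'extrinsics': array([[ 1.55650312e-02, -9.99813690e-01,  1.14155664e-02,
         6.66540523e+01],
       [-9.95825597e-01, -1.65278830e-02, -8.97675280e-02,
         4.86493823e+02],
       [ 8.99394786e-02, -9.97067881e-03, -9.95897322e-01,
         1.11141837e+03],
       [ 0.00000000e+00,  0.00000000e+00,  0.00000000e+00,
         1.00000000e+00]])}
```

View pics/side0.png

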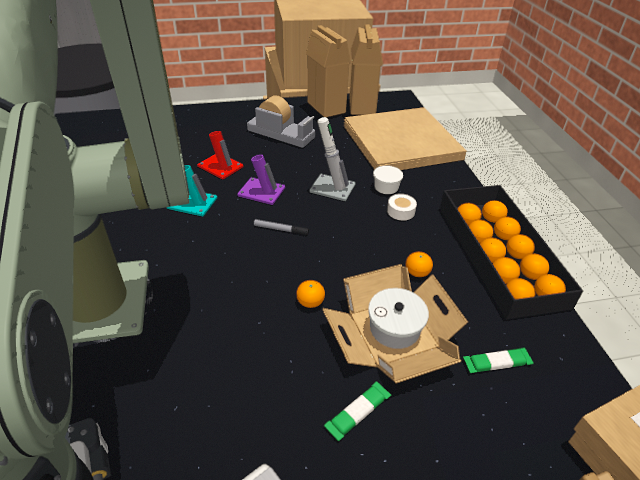

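View pics/top0.png

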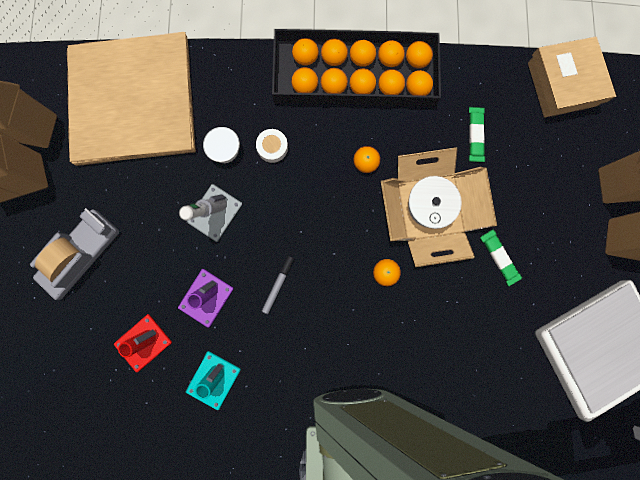

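```bash
cat > h.py <<'E'
import numpy as np,cv2
from plant import arm
from scipy.spatial.transform import Rotation as R
def cam(c):
    i=arm.camera_info(c); f=240/np.tan(np.radians(i['fov_y']/2))
    K=np.array([[f,0,i['cx']],[0,f,i['cy']],[0,0,1]]); return K,np.array(i['dist']),np.array(i['extrinsics'])
def proj(c,P):
    K,d,E=cam(c); P=np.atleast_2d(np.array(P,float))
    return cv2.projectPoints(P,cv2.Rodrigues(E[:3,:3])[0],E[:3,3],K,d)[0][:,0]
def ray(c,uv):
    K,d,E=cam(c); n=cv2.undistortPoints(np.array([[uv]],float),K,d)[0,0]
    Rm=E[:3,:3]; o=-Rm.T@E[:3,3]; return o,Rm.T@np.array([n[0],n[1],1])
def onz(c,uv,z):
    o,v=ray(c,uv); return o+v*(z-o[2])/v[2]
def tri(uvs,uvt):
    A=[];b=[]
    for c,uv in(("side",uvs),("top",uvt)):
        o,v=ray(c,uv); v/=np.linalg.norm(v); M=np.eye(3)-np.outer(v,v); A.append(M);b.append(M@o)
    return np.linalg.lstsq(np.vstack(A),np.hstack(b),rcond=None)[0]
E
python3 - <<'E'
from h import *
for n in ("carton","tub","check_spot","holder","probe","wall_front_edge","wall_back_edge","wall_left_edge","wall_right_edge","foot_face"):
    for c in("side","top"):
        for r in arm.spot_point(c,n)[:3]: print(n,c,np.round(r['xyz']),round(r['confidence'],2),proj(c,r['xyz'])[0].round())
E
```

```text
carton side [ 675. -149.   56.] 0.4 [448. 297.]
carton side [663. -24.  -4.] 0.21 [415. 273.]
tub side [ 571. -164.   10.] 0.91 [395. 326.]
tub top [ 571. -166.   -0.] 0.59 [430. 206.]
check_spot side [ 536. -164.   52.] 0.8 [380. 314.]
check_spot top [ 535. -162.   58.] 0.62 [434. 218.]
holder side [549. 304.   1.] 0.93 [332. 188.]
holder side [192. 293.  -2.] 0.88 [193. 204.]
holder side [365. 316.   3.] 0.79 [261. 191.]
holder top [363. 314.   0.] 0.95 [206. 298.]
holder top [545. 302.   2.] 0.87 [214. 214.]
holder top [192. 299.  -3.] 0.84 [212. 378.]
probe side [547. 300.  -0.] 0.68 [332. 189.]
probe top [562. 292.  24.] 0.7 [218. 204.]
wall_front_edge side [ 447. -188.   42.] 0.75 [335. 335.]
wall_front_edge top [ 444. -188.   40.] 0.96 [444. 263.]
wall_front_edge top [ 589. -290.   45.] 0.59 [492. 195.]
wall_front_edge top [688. 284.   4.] 0.25 [225. 149.]
wall_back_edge side [ 674. -150.   58.] 0.64 [448. 297.]
wall_back_edge top [ 676. -150.   52.] 0.64 [427. 153.]
wall_left_edge side [550. -59.  55.] 0.98 [372. 272.]
wall_left_edge side [ 537. -166.   54.] 0.71 [381. 314.]
wall_left_edge side [ 572. -166.    6.] 0.17 [395. 328.]
wall_left_edge top [548. -59.  58.] 0.76 [385. 211.]
wall_right_edge side [ 586. -292.   40.] 0.81 [428. 373.]
wall_right_edge top [ 589. -289.   42.] 0.75 [491. 195.]
```

The grey holder with the white-handled thermometer is at side (332,188) and top (210,212). The look-alikes are purple at top (205,298), red at (142,343) and cyan at (213,380), all empty tubes. The networks' carton points agree on a centre near (567,-168) and a yaw of 0.165. I'll check both in close crops.

Run:
```python
from h import *
s=cv2.imread("pics/side0.png"); t=cv2.imread("pics/top0.png")
C=np.array([567,-168,0]);Rz=R.from_euler('z',.165).as_matrix()
for c,im in(("side",s),("top",t)):
    pts=[C+Rz@np.array([x,y,3]) for x,y in((64,64),(-64,64),(-64,-64),(64,-64))]
    im2=cv2.resize(im,None,fx=4,fy=4,interpolation=cv2.INTER_CUBIC)
    p=(proj(c,pts)*4+1.5).astype(int)
    cv2.polylines(im2,[p[:,None]],True,(0,0,255),1)
    a=(300,240) if c=="side" else (365,120)
    A=im2[a[1]*4:(a[1]+150)*4,a[0]*4:(a[0]+190)*4][:600,:760]
    cv2.imwrite(f"pics/crop_{c}.png",A)
H=np.hstack([cv2.resize(s[105:205,290:370],(400,500)),cv2.resize(t[170:250,165:245],(400,400))[:, :] if 0 else cv2.resize(t[165:265,165:245],(400,500))])
cv2.imwrite("pics/crop_h.png",H)
```

```text
(no output)
```

View pics/crop_side.png

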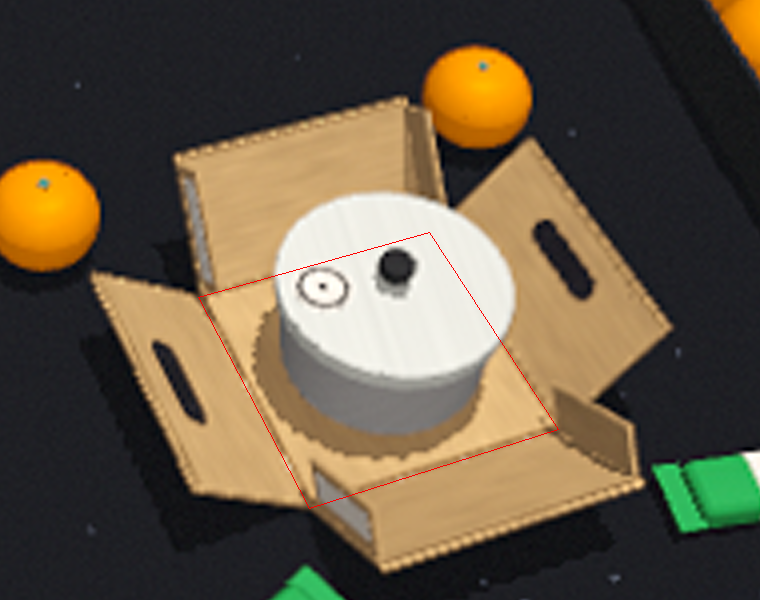

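View pics/crop_top.png

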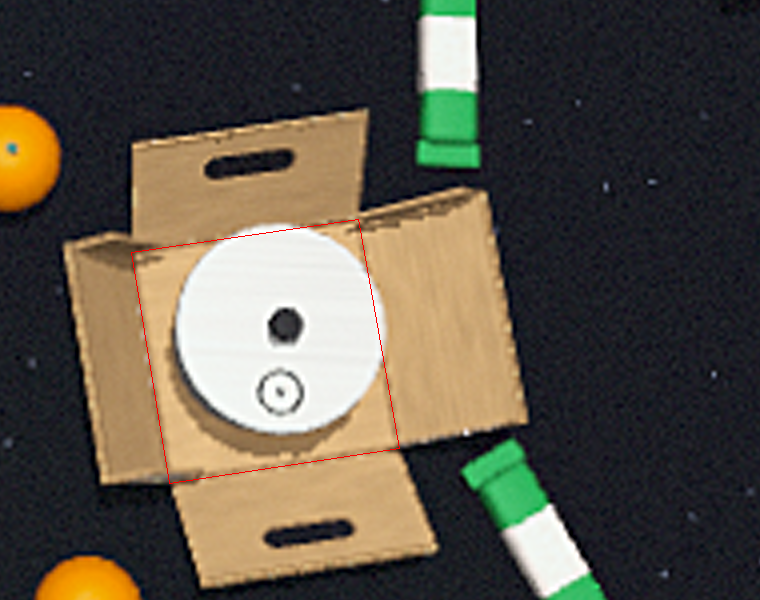

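View pics/crop_h.png

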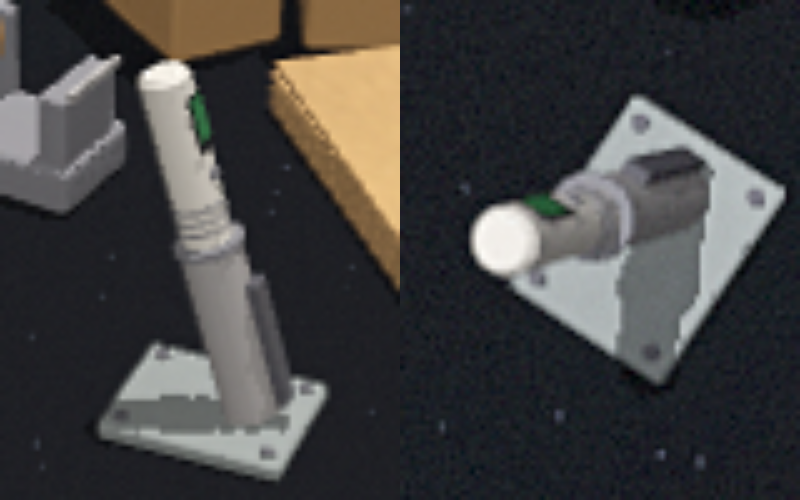

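```bash
cat >> h.py <<'E'
C0=np.array([567,-168,0.]);YAW=.165
def go(target,Rt=None,n=1):
    """print tool-frame shift/turn from the present pose to target (mm world)"""
    s=arm.observe(); Rc=R.from_euler('xyz',s['tool_rot'])
    d=Rc.inv().apply(np.array(target)-s['tcp_pos'])/1000
    if Rt is None: Rt=R.from_euler('xyz',[np.pi,0,YAW])
    t=np.degrees((Rc.inv()*Rt).as_rotvec())
    print("t",round(s['clock'],2),"tcp",s['tcp_pos'].round(1),"rot",s['tool_rot'].round(3),"F",s['force'].round(1),"shift",d.round(4),"turn",t.round(2),"w",round(s['gripper_width'],1))
def cp(x,y,z): return C0+R.from_euler('z',YAW).apply([x,y,z])
E
python3 -c "
from h import *
go(cp(0,-150,120))"
```

```text
t 1.1 tcp [ 142.7 -557.   216.5] rot [3.142 0.    0.251] F [-0.5 -0.2  0.3] shift [ 0.4947 -0.1221  0.0965] turn [0.   0.   4.91] w 93.7
```

```bash
python3 -m inch '[0,0,4.9,0,0,0,1, 0,0,0,0.044,-0.015,0.005,1, 0,0,0,0.044,-0.015,0.005,1, 0,0,0,0.044,-0.015,0.005,1, 0,0,0,0.044,-0.015,0.005,1, 0,0,0,0.044,-0.015,0.005,1, 0,0,0,0.044,-0.015,0.005,1, 0,0,0,0.044,-0.015,0.005,1, 0,0,0,0.044,-0.015,0.005,1, 0,0,0,0.044,-0.015,0.005,1, 0,0,0,0.044,-0.015,0.005,1]'; python3 -c "
from h import *
go(cp(0,-150,26))"
```

```text
clock: 2.2
tcp_pos: [563.9, -338.8, 166.0]
tool_rot: [3.133, 0.0, 0.148]
force: [1.5, 0.4, 0.3]
gripper_width: 9.5
t 2.2 tcp [ 563.9 -338.8  166. ] rot [3.133 0.    0.148] F [1.5 0.4 0.3] shift [ 0.0309 -0.0198  0.1399] turn [ 0.5   0.01 -0.99] w 9.5
```

```bash
python3 -m inch '[0.5,0,-1,0.03,-0.02,0.03,1, 0,0,0,0,0,0.04,1, 0,0,0,0,0,0.04,1, 0,0,0,0,0,0.03,1, 0,0,0,0,0,0,1]'; python3 -c "
from h import *
go(cp(0,-150,26))
im=arm.read_camera('side');cv2.imwrite('pics/s1.png',cv2.resize(im[200:440,290:590,::-1],(750,600)))"
```

```text
clock: 2.7
tcp_pos: [601.3, -308.7, 22.7]
tool_rot: [3.138, -0.006, 0.177]
force: [-0.2, -0.2, -0.1]
gripper_width: 0.4
t 2.7 tcp [ 601.3 -308.7   22.7] rot [ 3.138 -0.006  0.177] F [-0.2 -0.2 -0.1] shift [-0.0108  0.0055 -0.0034] turn [ 0.19 -0.36  0.7 ] w 0.4
```

View pics/s1.png

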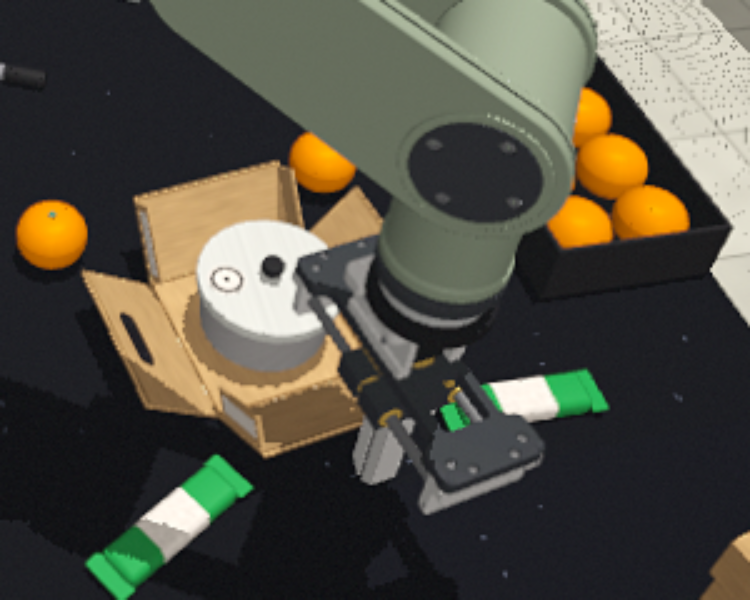

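```bash
python3 -m inch '[0.2,-0.3,0.7,-0.011,-0.004,0,1, 0,0,0,0,-0.005,-0.003,1, 0,0,0,0,-0.005,-0.006,1, 0,0,0,0,-0.005,-0.006,1, 0,0,0,0,-0.005,-0.005,1, 0,0,0,0,-0.005,-0.005,1, 0,0,0,0,-0.007,-0.004,1, 0,0,0,0,-0.007,-0.003,1, 0,0,0,0,-0.007,-0.002,1]'; python3 -c "
from h import *
go(cp(0,-76.5,60))"
```

```text
clock: 3.65
tcp_pos: [587.6, -263.6, 73.7]
tool_rot: [3.126, -0.018, 0.162]
force: [0.8, 0.6, -0.4]
gripper_width: 0.8
t 3.65 tcp [ 587.6 -263.6   73.7] rot [ 3.126 -0.018  0.162] F [ 0.8  0.6 -0.4] shift [-0.005  -0.0213  0.0133] turn [ 0.88 -1.01 -0.18] w 0.8
```

```bash
python3 -m inch '[0.8,-1,0,-0.005,0.006,0,1, 0,0,0,0,0.002,0.015,1, 0,0,0,0,-0.010,0.003,1, 0,0,0,0,-0.006,0,1,0,0,0,0,-0.006,0,1,0,0,0,0,0,0,1]'; python3 -c "
from h import *
go(cp(0,-76.5,50))
im=arm.read_camera('side');cv2.imwrite('pics/s2.png',cv2.resize(im[200:440,290:590,::-1],(750,600)))"
```

```text
clock: 4.25
tcp_pos: [578.1, -247.6, 51.5]
tool_rot: [-3.138, 0.005, 0.162]
force: [-0.1, -0.9, 0.1]
gripper_width: 0.2
t 4.25 tcp [ 578.1 -247.6   51.5] rot [-3.138  0.005  0.162] F [-0.1 -0.9  0.1] shift [ 0.0022 -0.0038  0.0015] turn [-0.19  0.3  -0.15] w 0.2
```

View pics/s2.png

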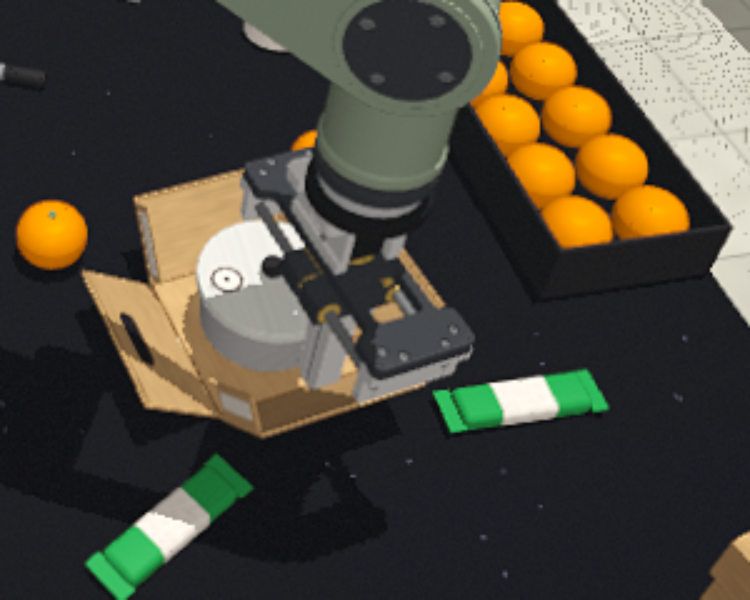

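```bash
python3 -m inch '[0,0,0,0,0,-0.04,1, 0,0,0,0,0.04,-0.02,1,0,0,0,0,0.04,0,1]'; python3 -c "
from h import *
for c in('side','top'):
  arm.read_camera(c)
  for r in arm.spot_point(c,'wall_right_edge'):print(np.round(r['xyz']),r['confidence'], R.from_euler('z',-YAW).apply(np.array(r['xyz'])-C0))
go(cp(0,-148,20))
im=arm.read_camera('side');cv2.imwrite('pics/s3.png',cv2.resize(im[200:440,290:590,::-1],(750,600)))"
```

```text
clock: 4.6
tcp_pos: [590.7, -322.7, 111.5]
tool_rot: [-3.134, 0.009, 0.17]
force: [0.1, -0.1, 0.5]
gripper_width: 0.7
[ 584. -280.   48.] 0.67 [  -1.85728317 -113.43557863   48.3       ]
[ 585. -280.   51.] 0.71 [  -1.00244755 -113.17241315   50.9       ]
t 4.8 tcp [ 588.4 -321.9  107.5] rot [-3.13   0.013  0.166] F [0.4 0.7 0.6] shift [ 0.0054 -0.0063  0.0875] turn [-0.69  0.75  0.05] w 0.5
```

View pics/s3.png

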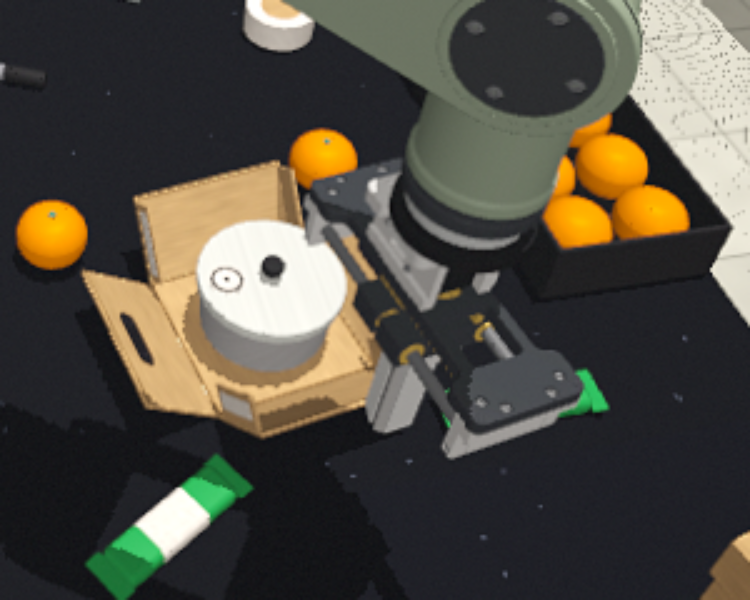

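```bash
python3 -m inch '[-0.7,0.7,0,0.005,0.002,0.04,1, 0,0,0,0,0,0.036,1, 0,0,0,0,0,0.01,1,0,0,0,0,0,0,1]'; python3 -c "
from h import *
go(cp(0,-125,22))"
```

```text
clock: 5.25
tcp_pos: [593.1, -316.6, 19.4]
tool_rot: [-3.14, 0.001, 0.171]
force: [0.3, -0.3, 0.2]
gripper_width: 0.3
t 5.25 tcp [ 593.1 -316.6   19.4] rot [-3.14e+00  1.00e-03  1.71e-01] F [ 0.3 -0.3  0.2] shift [-0.0011 -0.0258 -0.0026] turn [-0.1   0.07  0.36] w 0.3
```

```bash
python3 -m inch '[0,0,0.3,-0.001,-0.012,0,1, 0,0,0,0,-0.012,0,1, 0,0,0,0,-0.004,-0.003,1, 0,0,0,0,-0.005,-0.004,1, 0,0,0,0,-0.005,-0.003,1]'; python3 -c "
from h import *
go(cp(0,-76.5,50))"
```

```text
clock: 5.75
tcp_pos: [588.2, -277.3, 36.2]
tool_rot: [3.137, -0.005, 0.167]
force: [0.3, -1.0, 0.1]
gripper_width: 0.4
t 5.75 tcp [ 588.2 -277.3   36.2] rot [ 3.137 -0.005  0.167] F [ 0.3 -1.   0.1] shift [-0.0028 -0.0347 -0.014 ] turn [ 0.26 -0.26  0.13] w 0.4
```

```bash
python3 -m inch '[0.2,-0.2,0.1,-0.001,-0.006,-0.001,1, 0,0,0,0,-0.006,-0.001,1, 0,0,0,0,-0.006,-0.001,1, 0,0,0,0,-0.006,0,1]'; python3 -c "
from h import *
go(cp(0,-76.5,50))
for c in('side','top'):
  arm.read_camera(c)
  for r in arm.spot_point(c,'wall_right_edge'):print(np.round(r['xyz']),r['confidence'], R.from_euler('z',-YAW).apply(np.array(r['xyz'])-C0))
"
```

```text
clock: 6.15
tcp_pos: [584.7, -253.0, 42.3]
tool_rot: [3.137, -0.005, 0.165]
force: [0.3, -1.1, 1.2]
gripper_width: 0.4
t 6.15 tcp [ 584.7 -253.    42.3] rot [ 3.137 -0.005  0.165] F [ 0.3 -1.1  1.2] shift [-0.0034 -0.0102 -0.0077] turn [ 0.25 -0.28 -0.  ] w 0.4
[ 576. -240.   76.] 0.75 [ -3.0305288  -72.99360174  75.5       ]
[ 580. -238.   78.] 0.66 [  1.27649975 -71.48049068  77.8       ]
```

```bash
python3 -m inch '[0,0,0,0,-0.005,0,1, 0,0,0,0,-0.004,0,1,0,0,0,0,-0.001,0,1]'; python3 -c "
from h import *
go(cp(0,-76.5,50))
for c in('side','top'):
  arm.read_camera(c)
  for r in arm.spot_point(c,'wall_right_edge'):print(np.round(r['xyz']),r['confidence'], R.from_euler('z',-YAW).apply(np.array(r['xyz'])-C0))
im=arm.read_camera('side');cv2.imwrite('pics/s4.png',cv2.resize(im[200:440,290:590,::-1],(750,600)))"
```

```text
clock: 6.65
tcp_pos: [582.7, -244.3, 41.2]
tool_rot: [3.135, -0.004, 0.165]
force: [0.4, -4.9, -0.1]
gripper_width: 0.1
t 6.65 tcp [ 582.7 -244.3   41.2] rot [ 3.135 -0.004  0.165] F [ 0.4 -4.9 -0.1] shift [-0.0029 -0.0013 -0.0088] turn [ 0.35 -0.22 -0.01] w 0.1
[ 576. -232.   75.] 0.66 [ -2.16044363 -64.72420323  74.6       ]
[ 460. -317.    1.] 0.42 [-130.26692071 -129.66441057    1.        ]
[ 578. -231.   76.] 0.6 [  0.48627982 -64.04977386  75.6       ]
```

View pics/s4.png

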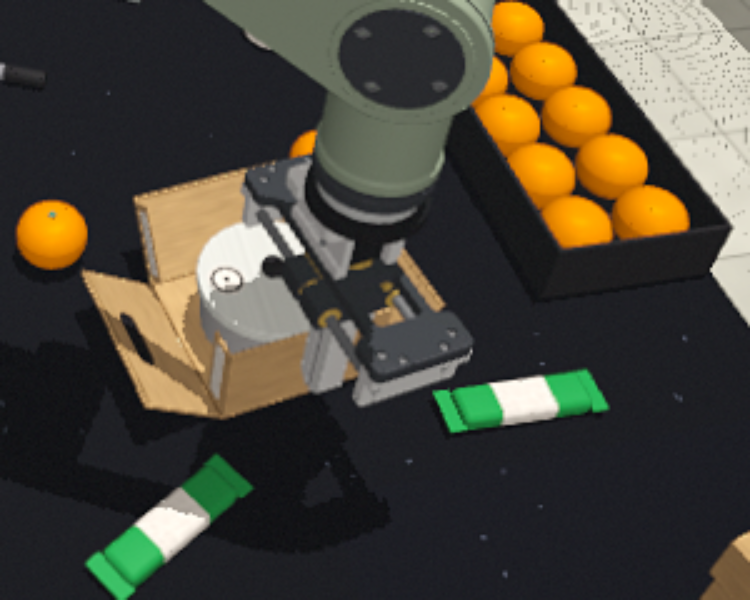

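```bash
python3 -m inch '[0,0,0,0,0.015,0,1, 0,0,0,0,0.01,-0.03,1, 0,0,0,0,0,-0.045,1, 0,0,0,0,-0.03,0,1, 0,0,0,0,-0.05,0,1,0,0,0,0,-0.05,0,1,0,0,0,0,-0.05,0,1,0,0,0,0,-0.05,0,1]'; python3 -c "
from h import *
go(cp(0,142,22))"
```

```text
clock: 7.7
tcp_pos: [549.9, -42.1, 120.0]
tool_rot: [-3.129, -0.003, 0.149]
force: [0.5, 1.0, 0.3]
gripper_width: 0.6
t 7.7 tcp [549.9 -42.1 120. ] rot [-3.129e+00 -3.000e-03  1.490e-01] F [0.5 1.  0.3] shift [-0.0043 -0.0138  0.0981] turn [-0.7  -0.19 -0.92] w 0.6
```

```bash
python3 -m inch '[-0.7,-0.2,-0.9,-0.002,-0.014,0,1, 0,0,0,0,0,0.04,1, 0,0,0,0,0,0.04,1, 0,0,0,0,0,0.012,1,0,0,0,0,0,0,1]'; python3 -c "
from h import *
go(cp(0,122.5,22))"
```

```text
clock: 8.2
tcp_pos: [545.2, -18.6, 28.2]
tool_rot: [-3.133, -0.0, 0.173]
force: [0.4, -0.5, 0.1]
gripper_width: 0.8
t 8.2 tcp [545.2 -18.6  28.2] rot [-3.133 -0.     0.173] F [ 0.4 -0.5  0.1] shift [-0.0032  0.0285  0.006 ] turn [-0.5  -0.01  0.48] w 0.8
```

```bash
python3 -m inch '[-0.5,0,0.5,-0.003,0.014,0.007,1, 0,0,0,0,0.013,0,1, 0,0,0,0,0.004,-0.003,1, 0,0,0,0,0.005,-0.004,1, 0,0,0,0,0.005,-0.003,1,0,0,0,0,0.005,-0.002,1]'; python3 -c "
from h import *
go(cp(0,76.5,50))"
```

```text
clock: 8.8
tcp_pos: [553.9, -70.6, 38.8]
tool_rot: [3.139, -0.007, 0.161]
force: [-0.8, 0.7, 0.4]
gripper_width: 0.5
t 8.8 tcp [553.9 -70.6  38.8] rot [ 3.139 -0.007  0.161] F [-0.8  0.7  0.4] shift [-0.0029  0.0217 -0.0111] turn [ 0.13 -0.39 -0.25] w 0.5
```

```bash
python3 -m inch '[0,-0.3,-0.2,-0.001,0.006,-0.001,1, 0,0,0,0,0.006,0,1, 0,0,0,0,0.006,0,1, 0,0,0,0,0.004,0,1,0,0,0,0,0.001,0,1]'; python3 -c "
from h import *
go(cp(0,76.5,50))
for c in('side','top'):
  arm.read_camera(c)
  for n in ('wall_left_edge','wall_right_edge'):
   for r in arm.spot_point(c,n):print(n,np.round(r['xyz']),r['confidence'], R.from_euler('z',-YAW).apply(np.array(r['xyz'])-C0).round())
im=arm.read_camera('side');cv2.imwrite('pics/s5.png',cv2.resize(im[200:440,290:590,::-1],(750,600)))"
```

```text
clock: 9.3
tcp_pos: [557.3, -90.1, 41.9]
tool_rot: [-3.133, -0.003, 0.162]
force: [-0.3, 1.4, 1.5]
gripper_width: 0.2
t 9.3 tcp [557.3 -90.1  41.9] rot [-3.133e+00 -3.000e-03  1.620e-01] F [-0.3  1.4  1.5] shift [-0.0032  0.0019 -0.0081] turn [-0.5  -0.19 -0.17] w 0.2
wall_left_edge [ 556. -102.   71.] 0.92 [ 0. 66. 71.]
wall_left_edge [ 568. -168.   -2.] 0.21 [ 1.  0. -2.]
wall_right_edge [ 572. -232.   74.] 0.75 [ -5. -64.  74.]
wall_left_edge [ 555. -101.   72.] 0.53 [-1. 69. 72.]
wall_left_edge [690. 283.   1.] 0.41 [196. 425.   1.]
```

View pics/s5.png

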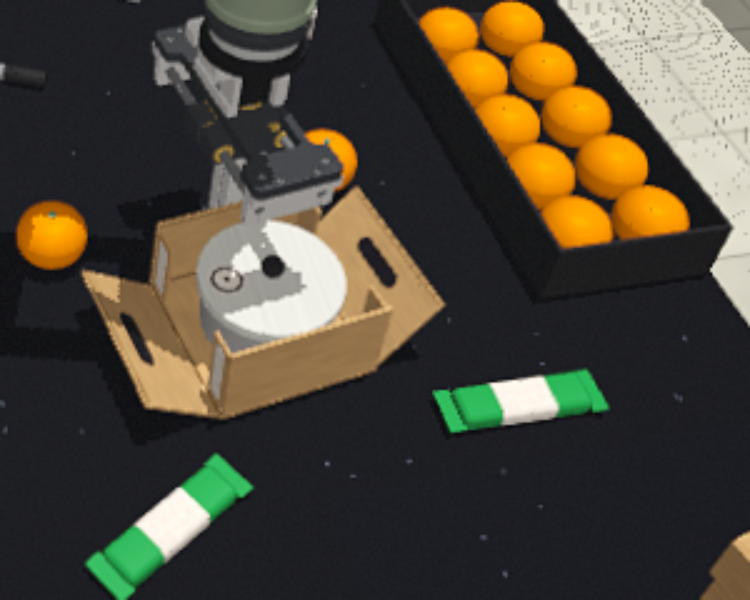

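```bash
python3 -m inch '[-0.5,-0.2,0,0,0.005,0,1, 0,0,0,0,0.001,0,1, 0,0,0,0,-0.02,0,1, 0,0,0,0,-0.01,-0.03,1, 0,0,0,0,0,-0.045,1, 0,0,0,0.03,0.03,-0.01,1, 0,0,0,0.035,0.03,0,1,0,0,0,0.035,0.03,0,1,0,0,0,0.03,0.02,0,1]'; python3 -c "
from h import *
go(cp(140,0,22))"
```

```text
clock: 10.55
tcp_pos: [698.6, -151.6, 127.7]
tool_rot: [-3.138, 0.006, 0.166]
force: [0.2, -0.1, -0.2]
gripper_width: 0.5
t 10.55 tcp [ 698.6 -151.6  127.7] rot [-3.138  0.006  0.166] F [ 0.2 -0.1 -0.2] shift [ 0.0081 -0.0051  0.1057] turn [-0.21  0.32  0.07] w 0.5
```

```bash
python3 -m inch '[0,0.3,0,0.008,-0.005,0.02,1, 0,0,0,0,0,0.04,1, 0,0,0,0,0,0.035,1, 0,0,0,0,0,0.008,1,0,0,0,0,0,0,1]'; python3 -c "
from h import *
go(cp(119,0,22))"
```

```text
clock: 11.05
tcp_pos: [713.7, -154.5, 22.5]
tool_rot: [3.134, -0.008, 0.163]
force: [-0.3, 0.7, -0.5]
gripper_width: 0.4
t 11.05 tcp [ 713.7 -154.5   22.5] rot [ 3.134 -0.008  0.163] F [-0.3  0.7 -0.5] shift [-0.028  -0.0107  0.0002] turn [ 0.41 -0.46 -0.11] w 0.4
```

```bash
python3 -m inch '[0.4,-0.4,0,-0.014,-0.01,0.002,1, 0,0,0,-0.013,0,0,1, 0,0,0,-0.004,0,-0.003,1, 0,0,0,-0.005,0,-0.003,1, 0,0,0,-0.005,0,-0.002,1,0,0,0,-0.005,0,-0.001,1]'; python3 -c "
from h import *
go(cp(72,0,50))"
```

```text
clock: 11.65
tcp_pos: [671.5, -154.6, 38.8]
tool_rot: [3.134, -0.014, 0.164]
force: [1.1, 0.6, -0.4]
gripper_width: 0.5
t 11.65 tcp [ 671.5 -154.6   38.8] rot [ 3.134 -0.014  0.164] F [ 1.1  0.6 -0.4] shift [-0.0331 -0.0038 -0.0116] turn [ 0.45 -0.79 -0.07] w 0.5
```

```bash
python3 -m inch '[0.4,-0.7,0,-0.006,-0.003,0,1, 0,0,0,-0.006,0,0,1, 0,0,0,-0.006,0,0,1, 0,0,0,-0.006,0,0,1,0,0,0,-0.005,0,0,1,0,0,0,-0.001,0,0,1]'; python3 -c "
from h import *
go(cp(72,0,50))
for c in('side','top'):
  arm.read_camera(c)
  for n in ('wall_back_edge','wall_right_edge'):
   for r in arm.spot_point(c,n):print(n,np.round(r['xyz']),r['confidence'], R.from_euler('z',-YAW).apply(np.array(r['xyz'])-C0).round())
im=arm.read_camera('side');cv2.imwrite('pics/s6.png',cv2.resize(im[200:440,290:590,::-1],(750,600)))"
```

```text
clock: 12.25
tcp_pos: [641.0, -157.6, 41.0]
tool_rot: [3.139, -0.006, 0.163]
force: [3.7, 1.0, -1.4]
gripper_width: 0.4
t 12.25 tcp [ 641.  -157.6   41. ] rot [ 3.139 -0.006  0.163] F [ 3.7  1.  -1.4] shift [-0.0027 -0.0019 -0.009 ] turn [ 0.17 -0.35 -0.09] w 0.4
wall_back_edge [ 630. -159.   73.] 0.83 [63. -1. 73.]
wall_right_edge [ 574. -235.   75.] 0.95 [ -4. -68.  75.]
wall_back_edge [546. 300.   1.] 0.24 [ 56. 465.   1.]
```

View pics/s6.png

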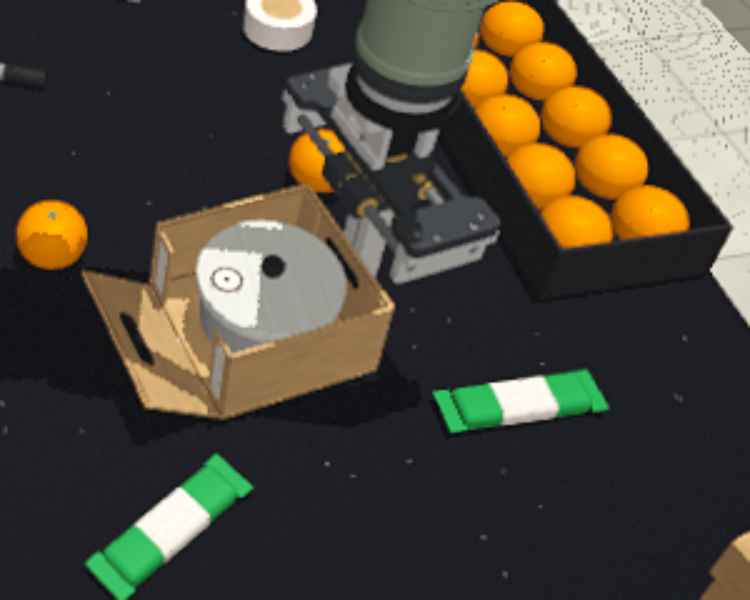

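```bash
python3 -m inch '[0,0,0,0.02,0,0,1, 0,0,0,0.01,0,-0.03,1, 0,0,0,0,0,-0.045,1, 0,0,0,-0.04,0,-0.01,1, 0,0,0,-0.05,0,0,1,0,0,0,-0.05,0,0,1,0,0,0,-0.05,0,0,1,0,0,0,-0.045,0,0,1]'; python3 -c "
from h import *
go(cp(-148,0,22))"
```

```text
clock: 13.4
tcp_pos: [433.2, -191.1, 126.3]
tool_rot: [3.14, 0.009, 0.172]
force: [-0.2, -0.7, 0.0]
gripper_width: 0.5
t 13.4 tcp [ 433.2 -191.1  126.3] rot [3.14  0.009 0.172] F [-0.2 -0.7  0. ] shift [-0.0113 -0.0011  0.1044] turn [0.1  0.49 0.39] w 0.5
```

```bash
python3 -m inch '[0,0.4,0.4,-0.011,0,0.015,1, 0,0,0,0,0,0.04,1, 0,0,0,0,0,0.036,1, 0,0,0,0,0,0.01,1,0,0,0,0,0,0,1]'; python3 -c "
from h import *
go(cp(-131,0,20))"
```

```text
clock: 13.9
tcp_pos: [413.4, -193.5, 23.6]
tool_rot: [3.141, 0.007, 0.16]
force: [0.2, -0.3, -0.7]
gripper_width: 0.3
t 13.9 tcp [ 413.4 -193.5   23.6] rot [3.141 0.007 0.16 ] F [ 0.2 -0.3 -0.7] shift [ 0.0248 -0.0001  0.0034] turn [ 0.05  0.43 -0.3 ] w 0.3
```

```bash
python3 -m inch '[0,0.4,-0.3,0.012,0,0.005,1, 0,0,0,0.011,0,0,1, 0,0,0,0.004,0,-0.003,1, 0,0,0,0.004,0,-0.004,1, 0,0,0,0.004,0,-0.004,1,0,0,0,0.005,0,-0.003,1]'; python3 -c "
from h import *
go(cp(-72,0,50))
for c in('side','top'):
  arm.read_camera(c)
  for n in ('wall_front_edge',):
   for r in arm.spot_point(c,n):print(n,np.round(r['xyz']),r['confidence'], R.from_euler('z',-YAW).apply(np.array(r['xyz'])-C0).round())"
```

```text
clock: 14.5
tcp_pos: [453.5, -187.8, 37.6]
tool_rot: [3.14, 0.013, 0.172]
force: [-2.5, 0.8, 1.4]
gripper_width: 0.5
t 14.5 tcp [ 453.5 -187.8   37.6] rot [3.14  0.013 0.172] F [-2.5  0.8  1.4] shift [ 0.0431 -0.0006 -0.0129] turn [0.1  0.76 0.38] w 0.5
wall_front_edge [ 461. -182.   61.] 0.65 [-107.    4.   61.]
wall_front_edge [660. -25.   1.] 0.34 [116. 126.   1.]
```

```bash
python3 -m inch '[0,0.7,0.3,0.005,0,-0.002,1, 0,0,0,0.006,0,-0.001,1, 0,0,0,0.006,0,0,1, 0,0,0,0.006,0,0,1,0,0,0,0.006,0,0,1,0,0,0,0.006,0,0,1]'; python3 -c "
from h import *
go(cp(-72,0,50))"
```

```text
clock: 15.3
tcp_pos: [490.5, -181.8, 39.8]
tool_rot: [3.14, -0.001, 0.165]
force: [-1.5, -0.5, 0.3]
gripper_width: 0.7
t 15.3 tcp [ 490.5 -181.8   39.8] rot [ 3.14e+00 -1.00e-03  1.65e-01] F [-1.5 -0.5  0.3] shift [ 0.0058 -0.0011 -0.0102] turn [ 0.12 -0.07 -0.01] w 0.7
```

```bash
python3 -m inch '[0,0,0,0.006,0,0,1, 0,0,0,0.003,0,0,1,0,0,0,0.002,0,0,1]'; python3 -c "
from h import *
go(cp(-72,0,50))"
```

```text
clock: 15.6
tcp_pos: [492.2, -181.6, 39.8]
tool_rot: [-3.142, 0.025, 0.17]
force: [-5.9, -0.6, 6.1]
gripper_width: 0.6
t 15.6 tcp [ 492.2 -181.6   39.8] rot [-3.142  0.025  0.17 ] F [-5.9 -0.6  6.1] shift [ 0.0038 -0.0011 -0.0103] turn [0.   1.46 0.31] w 0.6
```

```bash
python3 -m inch '[0,1,0,-0.02,0,0,1, 0,0,0,-0.01,0,-0.03,1, 0,0,0,0,0,-0.045,1,0,0,0,-0.03,0,-0.05,1,0,0,0,-0.04,0.0,-0.05,1]'; python3 -c "
from h import *
for c in('side','top'):
  arm.read_camera(c)
  for n in ('wall_front_edge','wall_back_edge','wall_left_edge','wall_right_edge'):
   for r in arm.spot_point(c,n)[:2]:print(n,c,np.round(r['xyz']),r['confidence'], R.from_euler('z',-YAW).apply(np.array(r['xyz'])-C0).round())
s=arm.read_camera('side')[...,::-1];t=arm.read_camera('top')[...,::-1]
cv2.imwrite('pics/s7.png',np.hstack([cv2.resize(s[230:390,310:480],(400,376)),cv2.resize(t[130:290,360:530],(400,376))]))"
```

```text
clock: 16.1
tcp_pos: [405.6, -193.9, 196.1]
tool_rot: [-3.131, 0.017, 0.174]
force: [0.4, -0.7, 0.9]
gripper_width: 0.7
wall_front_edge side [ 506. -178.   73.] 0.74 [-62.   1.  73.]
wall_back_edge side [ 628. -154.   75.] 0.66 [62.  3. 75.]
wall_left_edge side [555. -99.  72.] 0.79 [-0. 70. 72.]
wall_right_edge side [ 573. -234.   75.] 0.73 [ -5. -66.  75.]
wall_front_edge top [ 500. -175.   73.] 0.66 [-67.   4.  73.]
wall_back_edge top [394. 161.   2.] 0.57 [-117.  353.    2.]
wall_back_edge top [ 629. -158.   71.] 0.49 [62. -1. 71.]
wall_left_edge top [ 553. -102.   76.] 0.87 [-3. 67. 76.]
wall_right_edge top [ 457. -322.    0.] 0.72 [-134. -133.    0.]
wall_right_edge top [ 577. -232.   76.] 0.67 [ -0. -65.  76.]
```

View pics/s7.png

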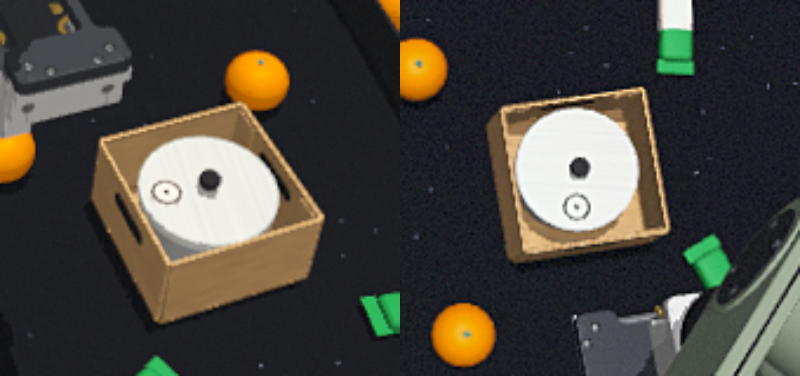

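Run:
```python
from h import *
T=tri((323.6,119.5),(186,213)); Co=tri((332,153),(206,208)); print(T,Co)
a=(T-Co)/np.linalg.norm(T-Co); print("axis",a,"lean",np.arccos(a[2]),"az",np.degrees(np.arctan2(a[1],a[0])),np.linalg.norm(T-Co))
s=arm.read_camera('side')[...,::-1].copy();t=arm.read_camera('top')[...,::-1].copy()
out=[]
for c,im,a in(('side',s,(320,240)),('top',t,(370,150))):
    b=cv2.resize(im,None,fx=4,fy=4,interpolation=cv2.INTER_CUBIC)
    for z in (73,):
        p=(proj(c,[cp(x,y,z) for x,y in((64,64),(-64,64),(-64,-64),(64,-64))])*4+1.5).astype(int)
        cv2.polylines(b,[p[:,None]],True,(0,0,255),1)
    out.append(b[a[1]*4:(a[1]+120)*4,a[0]*4:(a[0]+100)*4][:480,:400] if 0 else b[a[1]*4:a[1]*4+520,a[0]*4:a[0]*4+400])
cv2.imwrite('pics/s8.png',np.hstack(out))
s=s[105:205,290:390];t=t[165:265,165:265]
cv2.imwrite('pics/h8.png',np.hstack([cv2.resize(s,(400,400),interpolation=cv2.INTER_CUBIC),cv2.resize(t,(400,400),interpolation=cv2.INTER_CUBIC)]))
for c in('side','top'):
    for n in('probe','holder'):
        print(c,n,[(np.round(r['xyz']),r['confidence']) for r in arm.recognise(c,n)])
        print(c,n,[(np.round(r['xyz']),r['confidence']) for r in arm.spot_point(c,n)])
```

```text
[520.18477194 317.55232443 193.12177282] [541.09612302 298.39216442 110.9150874 ]
axis [-0.24046625  0.22032875  0.9453207 ] lean 0.3322198042371618 az 137.50232778099897 86.96168962912567
side probe []
side probe [(array([ 536., -162.,   53.]), 0.49)]
side holder [(array([362., 298.,  13.]), 0.91), (array([195., 282.,  13.]), 0.86), (array([ 625., -167.,   61.]), 0.74), (array([680., 271.,  43.]), 0.72), (array([265., 428.,  12.]), 0.58), (array([592., 291.,  11.]), 0.55)]
side holder [(array([264., 447.,  -1.]), 0.81), (array([360., 314.,  -0.]), 0.8), (array([195., 295.,  -1.]), 0.8)]
top probe [(array([528., 307., 167.]), 0.73), (array([396., 159.,  16.]), 0.16)]
top probe [(array([563., 294.,  24.]), 0.72), (array([690., 284.,   4.]), 0.33)]
top holder [(array([366., 308.,  10.]), 0.91), (array([196., 291.,   8.]), 0.87), (array([265., 436.,  14.]), 0.85), (array([539., 287.,   7.]), 0.67)]
top holder [(array([366., 316.,  -0.]), 0.9), (array([190., 297.,  -1.]), 0.86), (array([545., 303.,   2.]), 0.81), (array([260., 448.,  -1.]), 0.73)]
```

View pics/s8.png

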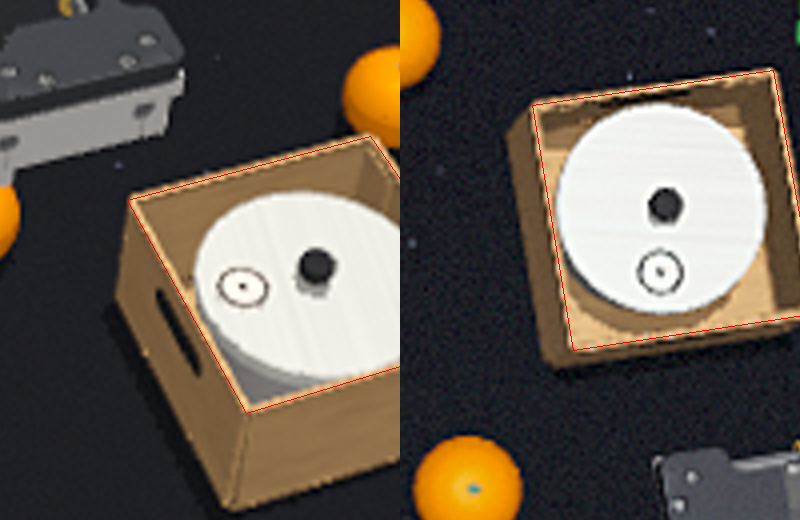

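View pics/h8.png

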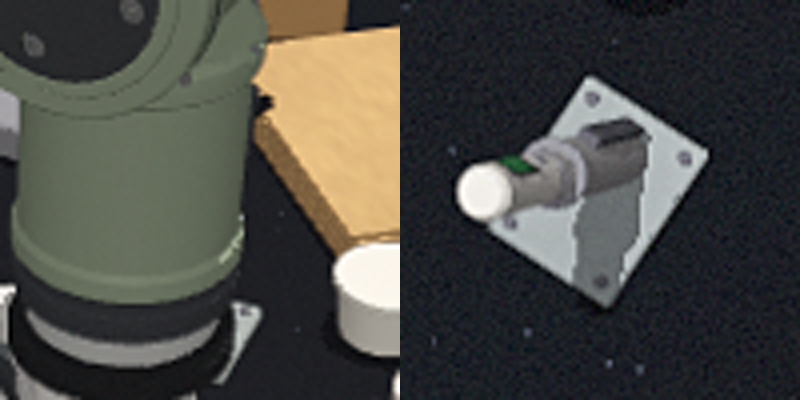

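Run:
```python
from h import *
p=[onz('top',(165+u/4-.4,165+v/4-.4),10) for u,v in((188,75),(308,152),(208,308))]
for q in p: print(q.round(1))
print(np.linalg.norm(p[0]-p[1]),np.linalg.norm(p[1]-p[2]))
d=p[0]-p[1]; e=p[1]-p[2]
print("holder centre",(p[0]+p[2])/2)
print("edge az",np.degrees(np.arctan2(d[1],d[0])),np.degrees(np.arctan2(e[1],e[0])))
c=(p[0]+p[2])/2
for az in (np.arctan2(e[1],e[0])+np.pi, np.arctan2(e[1],e[0]), ):
    hx=np.array([np.cos(az),np.sin(az),0])  # holder +x
    base=c*[1,1,0]+22*hx+[0,0,12]; ax=-np.sin(.3)*hx+[0,0,np.cos(.3)]
    for L in (95,185): print(np.degrees(az),L,(base+L*ax).round(1),proj('top',base+L*ax),proj('side',base+L*ax))
```

```text
[609.8 309.   10. ]
[568.6 242.5  10. ]
[483.5 293.7  10. ]
78.22323759242127 99.30571868304314
holder centre [546.63609106 301.35338333  10.        ]
edge az 58.22077378288093 -31.010168639933315
148.9898313600667 95 [551.8 298.2 102.8] [[207.15635336 202.94677716]] [[335.88639544 155.5603419 ]]
148.9898313600667 185 [574.6 284.5 188.7] [[205.89182532 183.09538274]] [[348.36314643 126.40492028]]
-31.010168639933315 95 [541.4 304.5 102.8] [[203.82234473 208.10476663]] [[331.23215121 154.55077559]]
-31.010168639933315 185 [518.6 318.2 188.7] [[186.3538437 213.2144134]] [[322.09801377 121.15204188]]
```

```bash
cat >> h.py <<'E'
HC=np.array([546.6,301.4,0.]);HAZ=np.radians(-31.)
def axis(HC=None,az=None):
    HC=globals()['HC'] if HC is None else HC; az=HAZ if az is None else az
    hx=np.array([np.cos(az),np.sin(az),0]); return HC+22*hx+[0,0,12], -np.sin(.3)*hx+[0,0,np.cos(.3)]
E
cat > ov.py <<'E'
from h import *
def draw(b,ax,name):
    out=[]
    u=np.cross(ax,[0,0,1.]);u/=np.linalg.norm(u);v=np.cross(ax,u)
    for c,a in(("side",(290,105)),("top",(165,165))):
        im=cv2.resize(cv2.imread(f"pics/{c}0.png")[a[1]:a[1]+95,a[0]:a[0]+80],None,fx=5,fy=5,interpolation=cv2.INTER_CUBIC)
        for L,r in((95,18),(100,18),(100,13),(190,13),(0,16),(95,16)):
            P=[b+L*ax+r*(np.cos(t)*u+np.sin(t)*v) for t in np.linspace(0,6.28,40)]
            p=((proj(c,P)-a)*5+2).astype(int); cv2.polylines(im,[p[:,None]],True,(0,0,255),1)
        out.append(im)
    cv2.imwrite(name,np.hstack(out))
if __name__=="__main__":
    b,ax=axis(); draw(b,ax,"pics/ov1.png")
E
python3 ov.py
```

```text
(no output)
```

View pics/ov1.png

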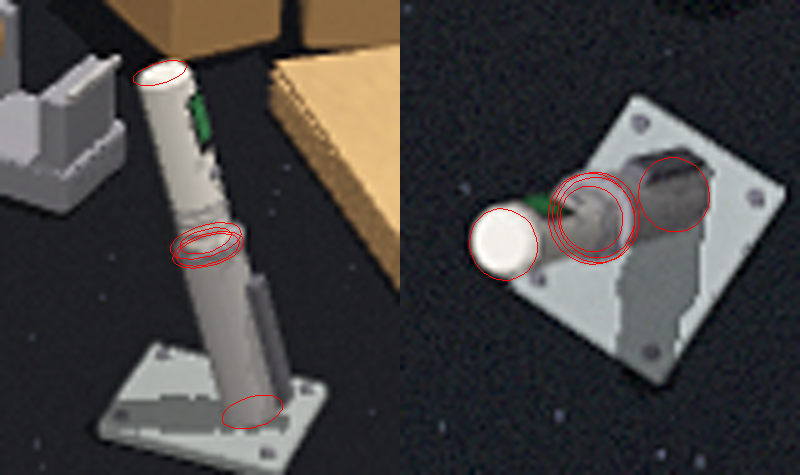

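```bash
cat >> h.py <<'E'
def RG():
    b,ax=axis(); hx=np.array([np.cos(HAZ),np.sin(HAZ),0]); y=hx*np.cos(.3)+np.array([0,0,np.sin(.3)]); z=-ax; x=np.cross(y,z)
    return R.from_matrix(np.c_[x,y,z])
def plan(target,Rt,n):
    s=arm.observe(); Rc=R.from_euler('xyz',s['tool_rot']); rv=(Rc.inv()*Rt).as_rotvec()/n
    D=(np.array(target)-s['tcp_pos'])/n/1000
    print("j",s['joints'].round(2)); go(target,Rt)
    for i in range(n):
        print(np.degrees(rv).round(1).tolist(), Rc.inv().apply(D).round(4).tolist()); Rc=Rc*R.from_rotvec(rv)
E
python3 -c "
from h import *
b,ax=axis(); print(b+142*ax,b+235*ax)
plan(b+235*ax,RG(),12)"
```

```text
[529.487624   311.68215284 147.65778146] [505.92977002 325.83713956 236.50407494]
j [-0.64 -0.03  1.85 -0.01  1.35  0.76]
t 17.2 tcp [ 405.3 -193.9  194.4] rot [-3.131  0.018  0.172] F [-1.2 -0.8 -0.2] shift [ 0.1875 -0.4953 -0.0401] turn [-17.12   8.05 -48.67] w 0.1
[-1.4, 0.7, -4.1] [0.0156, -0.0413, -0.0033]
[-1.4, 0.7, -4.1] [0.0185, -0.04, -0.0042]
[-1.4, 0.7, -4.1] [0.0214, -0.0384, -0.0049]
[-1.4, 0.7, -4.1] [0.0241, -0.0367, -0.0056]
[-1.4, 0.7, -4.1] [0.0267, -0.0348, -0.0062]
[-1.4, 0.7, -4.1] [0.0292, -0.0326, -0.0067]
[-1.4, 0.7, -4.1] [0.0315, -0.0303, -0.0071]
[-1.4, 0.7, -4.1] [0.0336, -0.0278, -0.0074]
[-1.4, 0.7, -4.1] [0.0356, -0.0252, -0.0077]
[-1.4, 0.7, -4.1] [0.0374, -0.0224, -0.0079]
[-1.4, 0.7, -4.1] [0.0389, -0.0195, -0.0079]
[-1.4, 0.7, -4.1] [0.0403, -0.0165, -0.0079]
```

```bash
python3 -m inch '[-1.4,0.7,-4.1,0.0155,-0.041,-0.015,0, -1.4,0.7,-4.1,0.0185,-0.04,-0.015,0, -1.4,0.7,-4.1,0.0215,-0.038,-0.01,0, -1.4,0.7,-4.1,0.024,-0.0365,-0.01,0, -1.4,0.7,-4.1,0.0265,-0.035,-0.006,0, -1.4,0.7,-4.1,0.029,-0.0325,-0.006,0, -1.4,0.7,-4.1,0.0315,-0.03,-0.006,0, -1.4,0.7,-4.1,0.0335,-0.028,-0.006,0]'; python3 -c "
from h import *
b,ax=axis()
plan(b+235*ax,RG(),4)"
```

```text
clock: 18.0
tcp_pos: [474.0, 158.0, 256.4]
tool_rot: [2.934, -0.035, 0.757]
force: [1.3, -1.6, 0.1]
gripper_width: 61.1
j [ 0.26 -0.06  1.76 -0.17  1.32  1.11]
t 18.0 tcp [474.  158.  256.4] rot [ 2.934 -0.035  0.757] F [ 1.3 -1.6  0.1] shift [ 0.1377 -0.103   0.0036] turn [ -4.97   1.98 -15.61] w 61.1
[-1.2, 0.5, -3.9] [0.0344, -0.0257, 0.0009]
[-1.2, 0.5, -3.9] [0.0361, -0.0234, 0.0007]
[-1.2, 0.5, -3.9] [0.0376, -0.0209, 0.0005]
[-1.2, 0.5, -3.9] [0.0389, -0.0183, 0.0004]
```

```bash
python3 -m inch '[-1.2,0.5,-3.9,0.0345,-0.0255,0.001,0, -1.2,0.5,-3.9,0.036,-0.0235,0.001,0, -1.2,0.5,-3.9,0.0375,-0.021,0,0, -1.2,0.5,-3.9,0.039,-0.018,0,0, 0,0,0,0,0,0,0]'; python3 -c "
from h import *
b,ax=axis()
plan(b+235*ax,RG(),1)
s=arm.read_camera('side')[...,::-1];t=arm.read_camera('top')[...,::-1]
cv2.imwrite('pics/g1.png',np.hstack([cv2.resize(s[60:220,250:410],(400,400)),cv2.resize(t[140:300,120:280],(400,400))]))"
```

```text
clock: 18.5
tcp_pos: [505.1, 339.4, 237.9]
tool_rot: [2.838, -0.004, 1.05]
force: [0.2, 0.0, -0.9]
gripper_width: 93.8
j [ 0.59  0.19  1.55 -0.28  1.28  1.18]
t 18.5 tcp [505.1 339.4 237.9] rot [ 2.838 -0.004  1.05 ] F [ 0.2  0.  -0.9] shift [-0.0113  0.0067  0.0035] turn [ 0.18 -0.55  1.06] w 93.8
[0.2, -0.5, 1.1] [-0.0113, 0.0067, 0.0035]
```

View pics/g1.png

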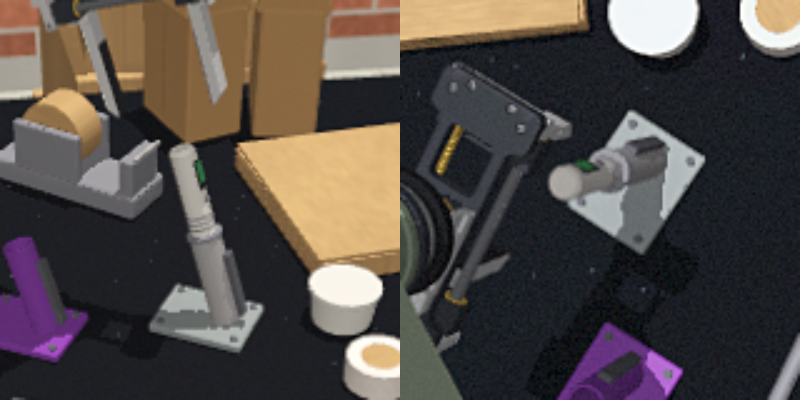

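```bash
python3 -m inch '[0.2,-0.5,1.1,-0.011,0.0065,0.003,0, 0,0,0,0,0,0,0]'; python3 -c "
from h import *
b,ax=axis()
plan(b+190*ax,RG(),1)"
```

```text
clock: 18.8
tcp_pos: [506.1, 319.3, 238.3]
tool_rot: [2.841, 0.001, 1.02]
force: [0.1, -0.2, 0.1]
gripper_width: 93.8
j [ 0.57  0.17  1.56 -0.28  1.28  1.18]
t 18.8 tcp [506.1 319.3 238.3] rot [2.841e+00 1.000e-03 1.020e+00] F [ 0.1 -0.2  0.1] shift [ 0.0056 -0.0039  0.0456] turn [ 0.05  0.22 -0.51] w 93.8
[0.1, 0.2, -0.5] [0.0056, -0.0039, 0.0456]
```

```bash
python3 -m inch '[0,0.2,-0.4,0.004,-0.003,0.01,0, 0,0,0,0,0,0.015,0,0,0,0,0,0,0.01,0,0,0,0,0,0,0,0]'; python3 -c "
from h import *
b,ax=axis()
plan(b+145*ax,RG(),1)"
```

```text
clock: 19.2
tcp_pos: [516.1, 314.4, 202.0]
tool_rot: [2.84, -0.002, 1.021]
force: [-0.2, 0.3, -0.8]
gripper_width: 93.4
j [ 0.55  0.21  1.6  -0.29  1.2   1.18]
t 19.2 tcp [516.1 314.4 202. ] rot [ 2.840e+00 -2.000e-03  1.021e+00] F [-0.2  0.3 -0.8] shift [ 0.0046 -0.0039  0.0527] turn [ 0.07  0.06 -0.48] w 93.4
[0.1, 0.1, -0.5] [0.0046, -0.0039, 0.0527]
```

```bash
python3 -m inch '[0,0,-0.4,0.002,-0.003,0.015,0, 0,0,0,0.002,0,0.02,0,0,0,0,0,0,0.013,0,0,0,0,0,0,0,0]'; python3 -c "
from h import *
b,ax=axis()
plan(b+145*ax,RG(),1)
s=arm.read_camera('side')[...,::-1];t=arm.read_camera('top')[...,::-1]
cv2.imwrite('pics/g2.png',np.hstack([cv2.resize(s[80:220,270:410],(400,400)),cv2.resize(t[140:280,140:280],(400,400))]))"
```

```text
clock: 19.6
tcp_pos: [528.2, 311.6, 150.8]
tool_rot: [2.841, 0.002, 1.029]
force: [-0.7, -0.2, -0.2]
gripper_width: 94.4
j [ 0.53  0.28  1.62 -0.3   1.11  1.19]
t 19.6 tcp [528.2 311.6 150.8] rot [2.841e+00 2.000e-03 1.029e+00] F [-0.7 -0.2 -0.2] shift [0.0007 0.0001 0.0003] turn [ 0.01  0.12 -0.02] w 94.4
[0.0, 0.1, -0.0] [0.0007, 0.0001, 0.0003]
```

View pics/g2.png

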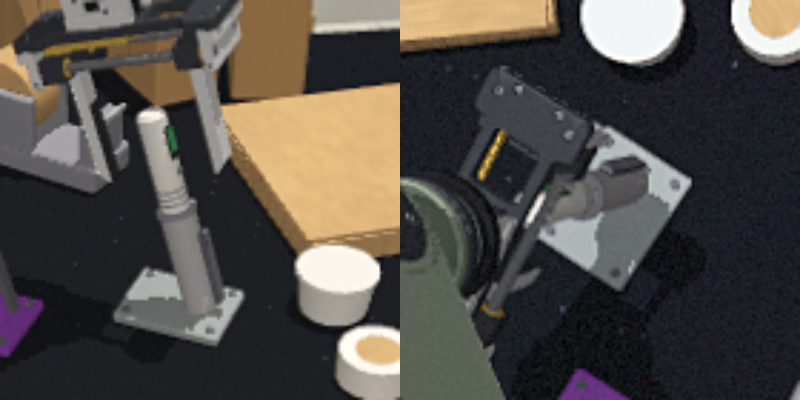

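```bash
python3 -m inch '[0,0,0,0,0,0,1, 0,0,0,0,0,0,1,0,0,0,0,0,0,1,0,0,0,0,0,0,1,0,0,0,0,0,0,1,0,0,0,0,0,0,1,0,0,0,0,0,0,1,0,0,0,0,0,0,1]'; python3 -c "
from h import *
b,ax=axis()
plan(b+145*ax,RG(),1)"
```

```text
clock: 20.5
tcp_pos: [530.9, 314.4, 157.6]
tool_rot: [2.836, -0.008, 1.03]
force: [-1.0, -1.2, 0.1]
gripper_width: 33.6
j [ 0.53  0.27  1.62 -0.3   1.11  1.19]
t 20.5 tcp [530.9 314.4 157.6] rot [ 2.836 -0.008  1.03 ] F [-1.  -1.2  0.1] shift [-0.0031 -0.0027  0.0065] turn [ 0.32 -0.45 -0.1 ] w 33.6
[0.3, -0.4, -0.1] [-0.0031, -0.0027, 0.0065]
```

```bash
python3 -m inch '[0.3,-0.4,0,-0.001,-0.001,0.003,1,0,0,0,0,0,0,1,0,0,0,0,0,0,1]'; python3 -c "
from h import *
b,ax=axis()
plan(b+145*ax,RG(),1)
s=arm.read_camera('side')[...,::-1];t=arm.read_camera('top')[...,::-1]
cv2.imwrite('pics/g3.png',np.hstack([cv2.resize(s[80:220,270:410],(400,400)),cv2.resize(t[140:280,140:280],(400,400))]))"
```

```text
clock: 20.8
tcp_pos: [529.9, 314.5, 154.7]
tool_rot: [2.843, -0.002, 1.028]
force: [-0.4, 0.2, 1.0]
gripper_width: 25.8
j [ 0.53  0.28  1.62 -0.29  1.12  1.19]
t 20.8 tcp [529.9 314.5 154.7] rot [ 2.843e+00 -2.000e-03  1.028e+00] F [-0.4  0.2  1. ] shift [-0.0026 -0.0011  0.004 ] turn [-0.07 -0.08 -0.12] w 25.8
[-0.1, -0.1, -0.1] [-0.0026, -0.0011, 0.004]
```

View pics/g3.png

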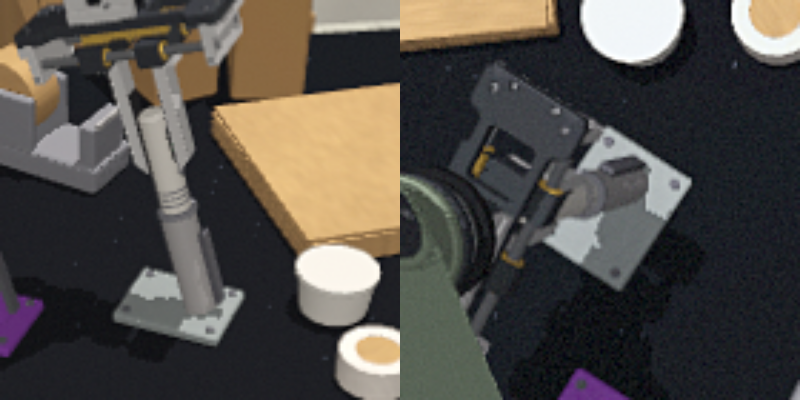

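```bash
python3 -c "
from h import *
b,ax=axis();s=arm.observe();d=s['tcp_pos']-b;print('L',d@ax,'off',(d-(d@ax)*ax).round(1))"
python3 -m inch '[0,0,0,0,0,-0.008,1,0,0,0,0,0,-0.012,1,0,0,0,0,0,-0.012,1,0,0,0,0,0,-0.012,1]'; python3 -c "
from h import *
b,ax=axis();s=arm.observe();d=s['tcp_pos']-b;print('L',d@ax,'off',(d-(d@ax)*ax).round(1))
plan(b+250*ax,RG(),1)"
```

```text
L 149.0082661767222 off [2.2 1.7 0.3]
clock: 21.3
tcp_pos: [517.0, 320.5, 196.2]
tool_rot: [2.846, 0.002, 1.028]
force: [0.1, -0.7, -1.9]
gripper_width: 25.6
L 192.8527008778898 off [ 0.4  1.  -0.1]
j [ 0.55  0.23  1.59 -0.28  1.2   1.18]
t 21.3 tcp [517.  320.5 196.2] rot [2.846e+00 2.000e-03 1.028e+00] F [ 0.1 -0.7 -1.9] shift [-0.0012 -0.     -0.0571] turn [-0.24  0.14 -0.09] w 25.6
[-0.2, 0.1, -0.1] [-0.0012, -0.0, -0.0571]
```

```bash
python3 -m inch '[0,0,0,-0.001,0,-0.012,1,0,0,0,0,0,-0.014,1,0,0,0,0,0,-0.014,1,0,0,0,0,0,-0.014,1,0,0,0,0,0,-0.014,1,0,0,0,0,0,0,1]'; python3 -c "
from h import *
b,ax=axis();s=arm.observe();d=s['tcp_pos']-b;print('L',d@ax,'off',(d-(d@ax)*ax).round(1))
plan(b+250*ax,RG(),1)
s=arm.read_camera('side')[...,::-1];t=arm.read_camera('top')[...,::-1]
cv2.imwrite('pics/g4.png',np.hstack([cv2.resize(s[20:220,230:430],(400,400)),cv2.resize(t[140:280,140:280],(400,400))]))"
```

```text
clock: 21.9
tcp_pos: [498.2, 331.8, 272.0]
tool_rot: [2.843, -0.003, 1.028]
force: [0.5, 1.4, -1.7]
gripper_width: 25.5
L 271.78176589491795 off [1.6 0.3 0.4]
j [ 0.59  0.15  1.52 -0.28  1.34  1.18]
t 21.9 tcp [498.2 331.8 272. ] rot [ 2.843 -0.003  1.028] F [ 0.5  1.4 -1.7] shift [-0.0012 -0.0012  0.0218] turn [-0.08 -0.16 -0.14] w 25.5
[-0.1, -0.2, -0.1] [-0.0012, -0.0012, 0.0218]
```

View pics/g4.png

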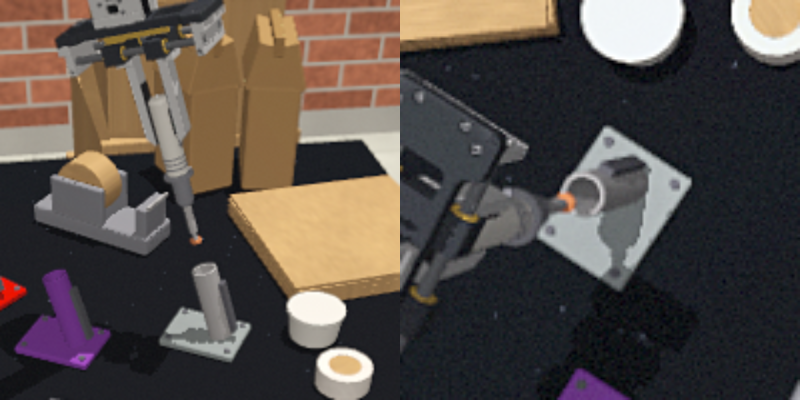

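Run:
```python
from h import *
f=tri((328-.25,140-.25),(198.2,210.9)); print("foot",f)
s=arm.observe(); Rc=R.from_euler('xyz',s['tool_rot']); print("tool frame",Rc.inv().apply(f-s['tcp_pos']).round(1))
print(onz('side',(380.1,311.4),57),onz('top',(434.6,217.4),57),tri((380.1,311.4),(434.6,217.4)))
for c in('side','top'):
    print([(np.round(r['xyz']),r['confidence']) for r in arm.spot_point(c,'check_spot')], [(np.round(r['xyz']),r['confidence']) for r in arm.spot_point(c,'foot_face')])
```

```text
foot [530.56526772 306.26042714 144.24818197]
tool frame [ -3.9   2.7 131.5]
[ 536.98746298 -162.15303714   57.        ] [ 537.14876288 -163.4969296    57.        ] [ 536.76823911 -163.16137135   58.26596659]
[(array([ 534., -163.,   55.]), 0.64)] [(array([528., 305., 140.]), 0.47)]
[(array([ 535., -163.,   57.]), 0.88)] [(array([529., 308., 143.]), 0.52)]
```

```bash
python3 -c "
from h import *
plan([537,-163,260],R.from_euler('xyz',[np.pi,0,YAW]),18)"
```

```text
j [ 0.59  0.16  1.53 -0.28  1.34  1.18]
t 22.2 tcp [496.9 330.  267.1] rot [2.846 0.004 1.027] F [-1.   0.6 -1.1] shift [-0.4012  0.2743  0.0924] turn [15.94 -7.09 49.06] w 25.6
[0.9, -0.4, 2.7] [-0.0223, 0.0152, 0.0051]
[0.9, -0.4, 2.7] [-0.0215, 0.0164, 0.005]
[0.9, -0.4, 2.7] [-0.0207, 0.0174, 0.0049]
[0.9, -0.4, 2.7] [-0.0198, 0.0185, 0.0048]
[0.9, -0.4, 2.7] [-0.0188, 0.0195, 0.0046]
[0.9, -0.4, 2.7] [-0.0179, 0.0204, 0.0044]
[0.9, -0.4, 2.7] [-0.0168, 0.0213, 0.0042]
[0.9, -0.4, 2.7] [-0.0158, 0.0221, 0.004]
[0.9, -0.4, 2.7] [-0.0147, 0.0229, 0.0038]
[0.9, -0.4, 2.7] [-0.0135, 0.0237, 0.0035]
[0.9, -0.4, 2.7] [-0.0124, 0.0243, 0.0032]
[0.9, -0.4, 2.7] [-0.0112, 0.0249, 0.0029]
[0.9, -0.4, 2.7] [-0.01, 0.0255, 0.0026]
[0.9, -0.4, 2.7] [-0.0087, 0.026, 0.0023]
[0.9, -0.4, 2.7] [-0.0075, 0.0264, 0.0019]
[0.9, -0.4, 2.7] [-0.0062, 0.0267, 0.0016]
[0.9, -0.4, 2.7] [-0.0049, 0.027, 0.0012]
[0.9, -0.4, 2.7] [-0.0036, 0.0272, 0.0008]
```

```bash
python3 -m inch '[0.9,-0.4,2.7,-0.0223,0.0152,0.002,1, 0.9,-0.4,2.7,-0.0215,0.0164,0.002,1, 0.9,-0.4,2.7,-0.0207,0.0174,0.002,1, 0.9,-0.4,2.7,-0.0198,0.0185,0.002,1, 0.9,-0.4,2.7,-0.0188,0.0195,0.002,1, 0.9,-0.4,2.7,-0.0179,0.0204,0.002,1, 0.9,-0.4,2.7,-0.0168,0.0213,0.002,1, 0.9,-0.4,2.7,-0.0158,0.0221,0.002,1, 0.9,-0.4,2.7,-0.0147,0.0229,0.002,1, 0.9,-0.4,2.7,-0.0135,0.0237,0.002,1]'; python3 -c "
from h import *
plan([537,-163,260],R.from_euler('xyz',[np.pi,0,YAW]),7)"
```

```text
clock: 23.2
tcp_pos: [509.8, 50.2, 277.4]
tool_rot: [3.022, -0.011, 0.539]
force: [-0.4, 0.2, -2.0]
gripper_width: 25.1
j [-0.01 -0.01  1.66 -0.1   1.42  1.04]
t 23.2 tcp [509.8  50.2 277.4] rot [ 3.022 -0.011  0.539] F [-0.4  0.2 -2. ] shift [-0.0862  0.1936  0.0398] turn [ 6.65 -1.91 21.34] w 25.1
[0.9, -0.3, 3.0] [-0.0123, 0.0277, 0.0057]
[0.9, -0.3, 3.0] [-0.0108, 0.0284, 0.0053]
[0.9, -0.3, 3.0] [-0.0093, 0.029, 0.0048]
[0.9, -0.3, 3.0] [-0.0077, 0.0295, 0.0044]
[0.9, -0.3, 3.0] [-0.0061, 0.0299, 0.0039]
[0.9, -0.3, 3.0] [-0.0045, 0.0303, 0.0035]
[0.9, -0.3, 3.0] [-0.0028, 0.0305, 0.003]
```

```bash
python3 -m inch '[0.9,-0.3,3,-0.0123,0.0277,0.004,1, 0.9,-0.3,3,-0.0108,0.0284,0.004,1, 0.9,-0.3,3,-0.0093,0.029,0.004,1, 0.9,-0.3,3,-0.0077,0.0295,0.004,1, 0.9,-0.3,3,-0.006,0.03,0.003,1, 0.9,-0.3,3,-0.0045,0.025,0.003,1, 0.9,-0.3,3,-0.003,0.015,0.003,1, 0,0,0,0,0,0,1]'; python3 -c "
from h import *
plan([537,-163,240],R.from_euler('xyz',[np.pi,0,YAW]),1)
s=arm.read_camera('side')[...,::-1];t=arm.read_camera('top')[...,::-1]
cv2.imwrite('pics/p1.png',np.hstack([cv2.resize(s[190:390,300:460],(400,500)),cv2.resize(t[110:310,350:510],(400,500))]))"
```

```text
clock: 24.0
tcp_pos: [528.2, -156.6, 258.5]
tool_rot: [3.14, 0.013, 0.147]
force: [-0.6, -0.8, -1.6]
gripper_width: 25.5
j [-0.44  0.13  1.54 -0.01  1.48  0.98]
t 24.0 tcp [ 528.2 -156.6  258.5] rot [3.14  0.013 0.147] F [-0.6 -0.8 -1.6] shift [0.008  0.0076 0.0184] turn [ 0.08  0.77 -1.01] w 25.5
[0.1, 0.8, -1.0] [0.008, 0.0076, 0.0184]
```

View pics/p1.png

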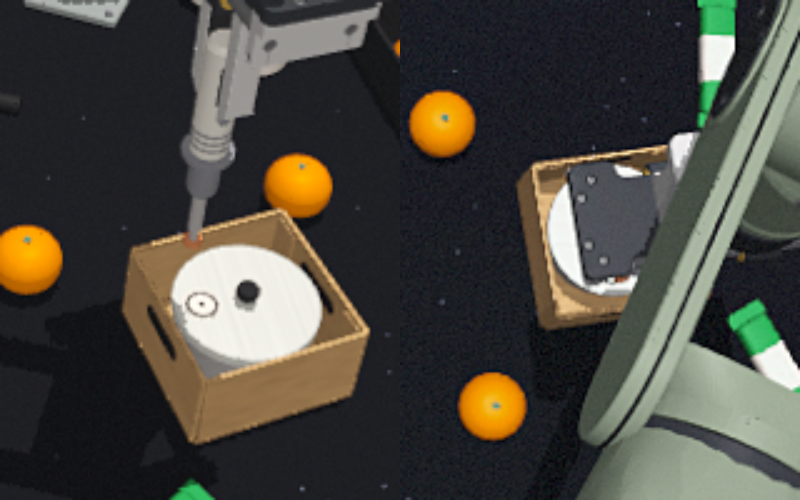

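Run:
```python
from h import *
s=arm.observe(); Rc=R.from_euler('xyz',s['tool_rot'])
for L in(-41,0,49,131,134,137,139): print(L,proj('side',s['tcp_pos']+Rc.apply([0,0,L])).round(1), proj('top',s['tcp_pos']+Rc.apply([0,0,L])).round(1))
im=arm.read_camera('side')[...,::-1];b=cv2.resize(im[190:310,340:440],None,fx=6,fy=5.0 if 0 else 6,interpolation=cv2.INTER_CUBIC)[:600]
cv2.imwrite('pics/p2.png',b)
b=arm.read_camera('top')[...,::-1][180:260,400:500];cv2.imwrite('pics/p3.png',cv2.resize(b,None,fx=6,fy=6,interpolation=cv2.INTER_CUBIC))
```

```text
-41 [[390.5 204.1]] [[462.5 202.2]]
0 [[387.1 224.9]] [[455.9 206.4]]
49 [[383.3 247.9]] [[448.8 211. ]]
131 [[377.6 282.5]] [[438.3 217.7]]
134 [[377.4 283.7]] [[437.9 217.9]]
137 [[377.2 284.8]] [[437.6 218.2]]
139 [[377.1 285.6]] [[437.4 218.3]]
```

View pics/p2.png

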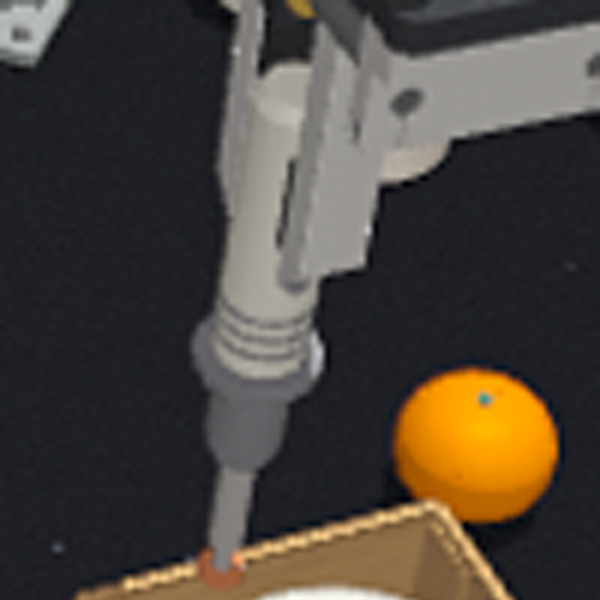

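View pics/p3.png

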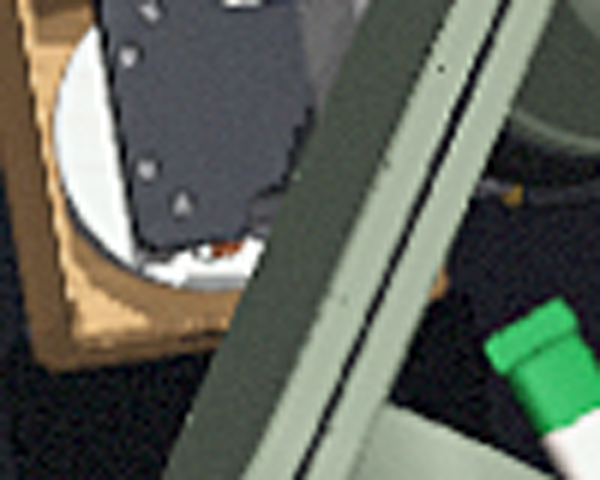

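```bash
python3 -m inch '[0,0.6,-0.8,0.006,0.006,0.008,1, 0,0,0,0,0,0.01,1, 0,0,0,0,0,0.006,1, 0,0,0,0,0,0,1]'; python3 -c "
from h import *
plan([537,-163,200],R.from_euler('xyz',[np.pi,0,YAW]),1)
s=arm.read_camera('side')[...,::-1]
cv2.imwrite('pics/p4.png',cv2.resize(s[230:330,330:440],None,fx=6,fy=6,interpolation=cv2.INTER_CUBIC))"
```

```text
clock: 24.6
tcp_pos: [536.2, -154.9, 234.1]
tool_rot: [3.14, -0.001, 0.174]
force: [-0.6, -1.1, -1.0]
gripper_width: 25.1
j [-0.44  0.16  1.56 -0.    1.42  0.96]
t 24.6 tcp [ 536.2 -154.9  234.1] rot [ 3.14e+00 -1.00e-03  1.74e-01] F [-0.6 -1.1 -1. ] shift [-0.0006  0.0081  0.0341] turn [ 0.08 -0.05  0.54] w 25.1
[0.1, -0.0, 0.5] [-0.0006, 0.0081, 0.0341]
```

View pics/p4.png

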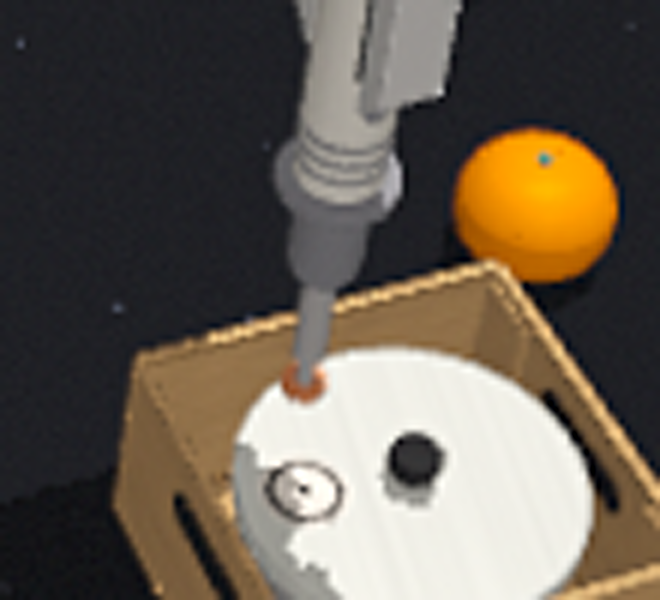

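```bash
python3 -m inch '[0,0,0.4,0,0.006,0.008,1, 0,0,0,0,0.001,0.006,1, 0,0,0,0,0,0,1]'; python3 -c "
from h import *
plan([537,-163,200],R.from_euler('xyz',[np.pi,0,YAW]),1)"
```

```text
clock: 24.95
tcp_pos: [537.8, -162.3, 219.6]
tool_rot: [3.139, -0.002, 0.167]
force: [0.2, 0.2, -0.7]
gripper_width: 25.3
j [-0.45  0.17  1.57 -0.    1.39  0.96]
t 24.95 tcp [ 537.8 -162.3  219.6] rot [ 3.139e+00 -2.000e-03  1.670e-01] F [ 0.2  0.2 -0.7] shift [-0.001   0.0005  0.0196] turn [ 0.12 -0.1   0.14] w 25.3
[0.1, -0.1, 0.1] [-0.001, 0.0005, 0.0196]
```

```bash
python3 -m inch '[0,0,0,0,0,0.008,1, 0,0,0,0,0,0.005,1, 0,0,0,0,0,0,1]'; python3 -c "
from h import *
plan([537,-163,195],R.from_euler('xyz',[np.pi,0,YAW]),1)
s=arm.read_camera('side')[...,::-1]
cv2.imwrite('pics/p5.png',cv2.resize(s[230:330,330:440],None,fx=6,fy=6,interpolation=cv2.INTER_CUBIC))"
```

```text
clock: 25.25
tcp_pos: [537.8, -162.7, 205.4]
tool_rot: [3.14, -0.002, 0.167]
force: [-0.3, -0.6, -2.3]
gripper_width: 25.7
j [-0.45  0.19  1.59 -0.    1.36  0.96]
t 25.25 tcp [ 537.8 -162.7  205.4] rot [ 3.14e+00 -2.00e-03  1.67e-01] F [-0.3 -0.6 -2.3] shift [-0.0009  0.0002  0.0104] turn [ 0.12 -0.1   0.1 ] w 25.7
[0.1, -0.1, 0.1] [-0.0009, 0.0002, 0.0104]
```

View pics/p5.png

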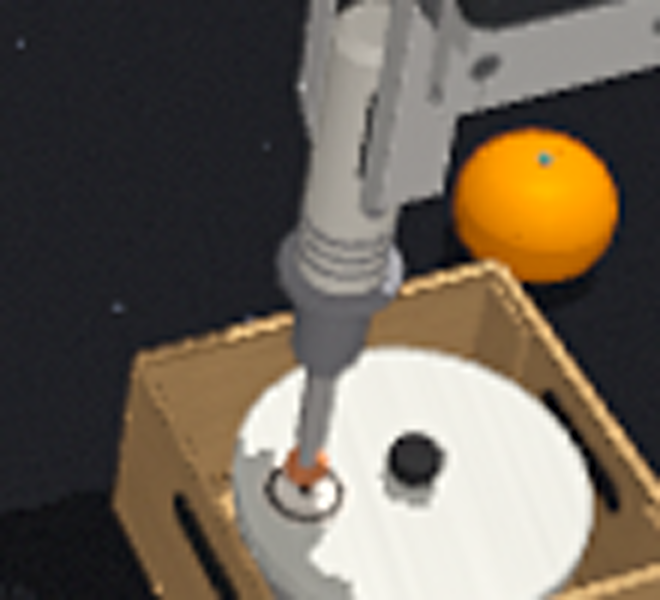

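```bash
cat >> h.py <<'E'
def avg(n=6):
    P=[];F=[]
    for i in range(n):
        arm.read_camera('side'); s=arm.observe(); P.append(s['tcp_pos']);F.append(s['force'])
    print("clock",round(s['clock'],2),"tcp",np.mean(P,0).round(2),"sd",np.std(P,0).round(2),"F",np.mean(F,0).round(2),"rot",s['tool_rot'].round(3),"w",round(s['gripper_width'],1))
E
python3 -c "
from h import *
avg(8)"
python3 -m inch '[0,0,0,-0.001,0,0.006,1]'; python3 -c "
from h import *
avg(8)"
```

```text
clock 25.7 tcp [ 538.48 -162.91  206.69] sd [0.14 0.06 0.24] F [ 0.17 -0.11 -1.44] rot [ 3.138 -0.004  0.167] w 25.6
clock: 25.8
tcp_pos: [538.4, -163.4, 201.7]
tool_rot: [3.137, -0.006, 0.167]
force: [0.4, 0.0, -1.1]
gripper_width: 25.4
clock 26.2 tcp [ 537.29 -163.01  200.35] sd [0.27 0.11 0.41] F [ 0.08  0.06 -1.31] rot [ 3.138 -0.004  0.167] w 25.6
```

Baseline Fz is about -1.35 N, which is the thermometer's weight. I'm descending in small steps.

```bash
python3 -m inch '[0,0,0,0,0,0.005,1]'; python3 -c "
from h import *
avg(6)"
```

```text
clock: 26.3
tcp_pos: [538.3, -163.5, 196.6]
tool_rot: [3.137, -0.005, 0.167]
force: [-0.1, -0.1, -0.6]
gripper_width: 25.3
clock 26.6 tcp [ 537.71 -163.17  195.68] sd [0.05 0.03 0.27] F [ 0.26 -0.2  -1.09] rot [ 3.138 -0.004  0.167] w 25.5
```

```bash
python3 -m inch '[0,0,0,0,0,0.003,1]'; python3 -c "
from h import *
avg(6)"
```

```text
clock: 26.7
tcp_pos: [537.8, -163.2, 193.3]
tool_rot: [3.138, -0.004, 0.167]
force: [-0.5, -0.7, 1.0]
gripper_width: 25.7
clock 27.0 tcp [ 537.67 -163.17  192.91] sd [0.06 0.02 0.2 ] F [0.33 0.22 0.48] rot [ 3.138 -0.004  0.167] w 25.5
```

```bash
python3 -m inch '[0,0,0,0,0,0.002,1]'; python3 -c "
from h import *
avg(8)
plan([537,-163,190],R.from_euler('xyz',[np.pi,0,YAW]),1)
s=arm.read_camera('side')[...,::-1];t=arm.read_camera('top')[...,::-1]
cv2.imwrite('pics/p6.png',cv2.resize(s[230:330,330:440],None,fx=6,fy=6,interpolation=cv2.INTER_CUBIC))
cv2.imwrite('pics/p6t.png',cv2.resize(t[180:260,400:500],None,fx=6,fy=6,interpolation=cv2.INTER_CUBIC))"
```

```text
clock: 27.1
tcp_pos: [537.8, -163.2, 191.4]
tool_rot: [3.138, -0.004, 0.167]
force: [0.2, -0.2, 0.5]
gripper_width: 25.6
clock 27.5 tcp [ 537.73 -163.18  191.1 ] sd [0.03 0.02 0.09] F [-0.25  0.29  1.13] rot [ 3.138 -0.004  0.167] w 25.7
j [-0.45  0.2   1.61 -0.    1.33  0.96]
t 27.5 tcp [ 537.8 -163.2  191.2] rot [ 3.138 -0.004  0.167] F [-0.2  0.6  0.9] shift [-0.0007 -0.0003  0.0012] turn [ 0.21 -0.22  0.11] w 25.7
[0.2, -0.2, 0.1] [-0.0007, -0.0003, 0.0012]
```

View pics/p6.png

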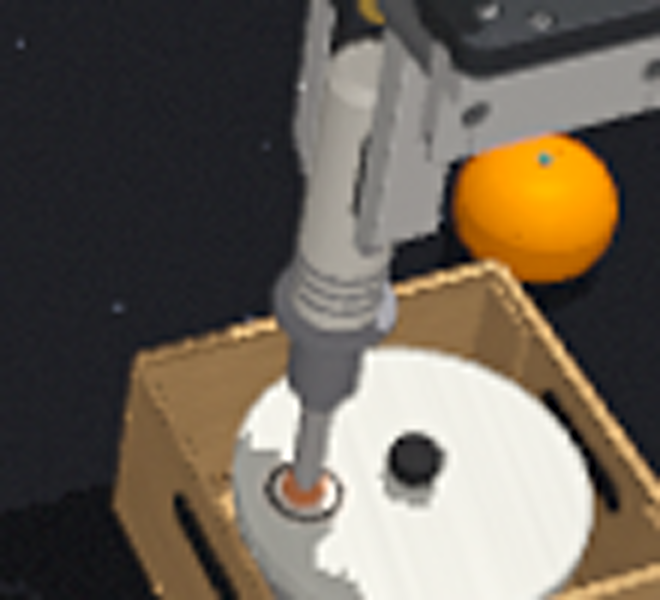

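View pics/p6t.png

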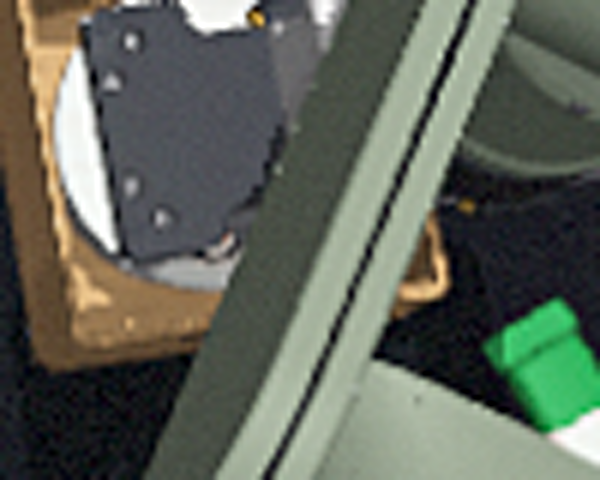

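The disc at crop (305,488) is centred in the label ring at (304,490). The force is about 2.5 N, so the foot is sprung in about 5 mm. I'm holding still.

```bash
python3 -c "
from h import *
for k in range(5): avg(10)
"
```

```text
clock 28.1 tcp [ 537.74 -163.19  191.1 ] sd [0.02 0.01 0.03] F [-0.17 -0.06  0.8 ] rot [ 3.138 -0.004  0.167] w 25.6
clock 28.6 tcp [ 537.74 -163.19  191.09] sd [0.01 0.01 0.02] F [-0.38  0.13  1.18] rot [ 3.138 -0.004  0.167] w 25.5
clock 29.1 tcp [ 537.73 -163.18  191.09] sd [0.01 0.02 0.02] F [-0.36  0.23  1.23] rot [ 3.138 -0.004  0.167] w 25.5
clock 29.6 tcp [ 537.73 -163.19  191.09] sd [0.01 0.01 0.01] F [-0.05  0.13  1.31] rot [ 3.138 -0.004  0.167] w 25.5
clock 30.1 tcp [ 537.73 -163.2   191.1 ] sd [0.01 0.01 0.01] F [-0.12  0.28  0.99] rot [ 3.138 -0.004  0.167] w 25.4
```

```bash
python3 -c "
from h import *
s=arm.read_camera('side')[...,::-1];cv2.imwrite('pics/end.png',s)"
```

View pics/end.png

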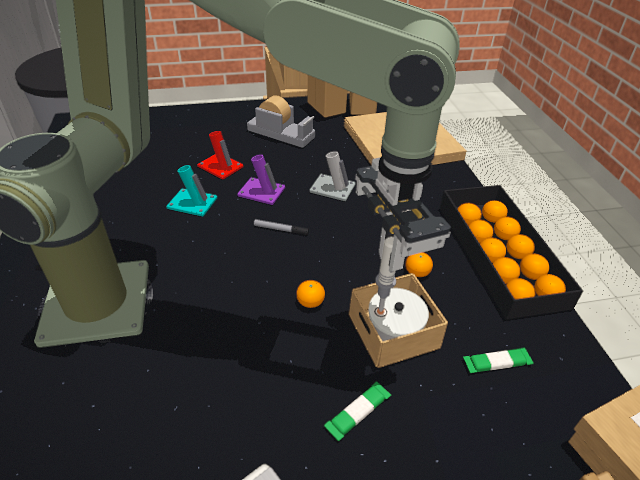

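The walls are upright with the foot on the label at (380,312). The clementines at (310,293) and (419,264), the bars at (358,411) and (498,360), and the marker at (281,227) are all where they started.

```bash
python3 -c "
from plant import arm
print(arm.close_job())"
```

```text
the job is handed in; nothing more can be done
None
```

All four carton walls are folded upright, and I handed in the job while holding the thermometer still on the label.

- **Walls:** I folded them in the order right, left, back, front. On the first push at the right wall the fingers slipped over its edge. The second push worked. In the pictures taken after folding, an upright box outline matched all four walls.
- **Thermometer:** I drew it out of the grey holder along its tube, turned it upright and lowered it onto the lid.
- **Last checks:**
  - The copper foot sits within about 1 mm of the label's centre in the side view. The top camera was mostly blocked by the arm, so it could not confirm this.
  - The push is about 2.4 N, so the foot is sprung in by about 5 mm; I worked that out from the push and did not measure it directly.
  - The tool is within 0.01 rad of vertical.
  - It stayed still for over 2.5 s, with a spread of about 0.02 mm, and the job was handed in at about 30 s.
- **Other goods:** The clementines, bars and marker are where they started in the final side picture. The arm hides the label roll and the small tub in that picture, so I could not check those two at the end. Nothing was done close to them after the thermometer was drawn out.

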